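# Square a wall tile in the bonding jig and wedge it flush with a tapered spacer

## Task

Get the white tile ready for bonding: in the dark jig, slide it home against the side stop and flat against the back rail. Only then take the brass tapered spacer out of its black plastic block and push it down, sloping face towards the tile and flat back against the jaw, into whichever of the two gaps between the tile and the front jaws is wide enough for it, until it jams the tile firmly against the rail. Finish still gripping the spacer there, with the tile held pressed against the rail, not forced, and leave the black post, the timer and the crucible alone.

Things in the scene. Friction and masses are not known exactly. Their poses are not given: they have to be found in the camera images.
- jig: Fixed dark jig plate, 160 x 200 x 15 mm, on the worktop. Its frame: origin on the underside, x towards the back rail, y towards the side stop, z up; plate x -90 to 70, y -105 to 95 mm. Tile home: centre at x 7.5, y 0, near edge at x -30 mm. The two front jaws stand at y +50 and -50 mm, either one in either place; between them (y -30 to 30) the front is open for pushing the tile's near edge
- rail: The jig's silvery back rail: 18 x 152 x 18 mm, along the jig's y, axes as the jig's; origin at the middle of the foot of the face that the tile's far edge meets (jig x 45, y 0, z 15 mm)
- side_stop: The jig's silvery side stop: 40 x 15 x 18 mm, axes as the jig's; origin at the middle of the foot of the face that the tile's +y end meets (jig x 8, y 75, z 15 mm). The tile's other end is free to push on
- tile: Loose white glazed tile, 75 (x) x 150 (y) x 10 (z) mm, about 0.25 kg, slippery; origin at the centre of its underside, axes nearly the jig's. It lies on the jig plate (top face 25 mm above the worktop) between jaws and rail, 4 to 8 mm off the rail and 20 to 45 mm off the side stop; its -y end may overhang the plate
- jaw_wide: Fixed silvery front jaw, 30 x 40 x 16 mm, axes as the jig's, that leaves the wide gap: 20 mm to the tile when it is home. Its face is at its x = +15 mm; origin on the underside, mid-width (jig x -65, y +50 or -50, z 15 mm). In front of either jaw's place the plate has a pocket for the spacer's tip, 13 mm deep, jig x -50 to -29, 36 mm wide, centred on the jaw
- jaw_narrow: The other front jaw, alike but 38 mm deep: face at its x = +23 mm, so its gap to the tile is only 12 mm, too narrow for the spacer. Origin on the underside, mid-width (jig x -65, y -50 or +50, z 15 mm)
- spacer: Loose brass wedge, 58 mm tall, 26 wide (y), 0.16 kg; origin: centre of the tip's underside, z up. Flat upright back at x = -7.8 mm; slope on the +x side, x = 7.8 + z/4 up to z = 30. Grip head z 30 to 58, x -7.8 to 16.4, y -13 to 13: pinch it across y. Back on the wide jaw, it jams on the tile's top edge with its origin about 6 mm above the worktop; 10 to 15 N of push does it
- block: Fixed black plastic storage block, 60 x 70 x 25 mm; the spacer stands upright in its socket, 24 (x) x 30 (y) mm, 20 mm deep, tip 5 mm above the worktop, slope to the block's +x. Origin at the centre of its underside
- post: Loose black steel post, 70 mm across, 146 mm tall, behind the jig; origin at the centre of its underside. Leave alone
- timer: Loose white timer, 62 x 66 x 17 mm, left of the jig; origin at the centre of its underside. Leave alone
- crucible: Loose small white crucible, 34 mm across, 30 mm tall, behind the jig; origin at the centre of its underside. Leave alone
Not all that is in view belongs to the job. What is shaped like the tile but blue is not meant.

How it is judged:
By the outcome, as a careful person would: the job done as asked, in the order asked, and still so for the second after the job is handed in, while the arm keeps its last pose, push and grip.
It also fails if it takes over 61 s, if anything falls off the work surface, if the arm or the gripper's body presses on something with over 40 N, if the wrist force passes 120 N, or if a joint passes its speed limit or range.

## Robot

A 7-joint arm with a two-finger parallel gripper is mounted at the origin on a cart in front of the work surface, level with it; the furniture and walls round the work are solid. World frame = base frame: x ahead of the robot, y to its left, z up, the work surface at z = 0. Lengths are in m, angles in rad, forces in N, time in s.
With the tool pointing down it reaches from about 0.4 to 0.85 m from the base axis. Payload 10.4 kg.
Tool frame: the origin (TCP) lies between the finger pads; the fingertips stand manip.finger_overhang ahead of it and the grasp point (between the pads) lies 11 mm behind it (manip.finger_overhang is the distance from the TCP to the fingertips, in m); x points along the fingers, z is the direction in which the jaws open and shut, and the axes are right-handed (so a half turn about x gives the same grasp; the last joint's range is limited). The gripper opens to 85 mm and grips with 20 to 120 N. Pads are 22 mm wide; open, the fingers measure 114 mm over their backs; the gripper's body (76 mm by 85 mm) begins 54 mm behind the grasp point. The pads swing forward as they close: fully open they stand 13 mm farther back than shut.
Start: joints at [1.151, 0.332, -0.065, 1.46, 0.022, 1.35, -0.088], TCP at [0.242, -0.576, 0.239] pointing down, gripper open.
Joint ranges: [-2.6, 2.6], [-0.5, 2.12], [-1.47, 1.34], [0.16, 2.42], [-1.27, 4.41], [0.06, 2.06], [-2.6, 2.6]. Speed limits (rad/s): [2.22, 2.22, 2.79, 2.79, 3.14, 3.14, 3.14].

## Interface

Orientations are given as a unit quaternion [x, y, z, w].
In Python, from workcell import get_obs, camera, workorder, manip gives the robot as it stands. The module is installed in compiled form; this text tells all that it offers.
- The arm moves only by the tool play_rows, never from a script. Its argument "increments" is text: rows parted by semicolons, each of 4 numbers parted by spaces: the shift along the tool's x, y, z in m, then the turn about the tool's x in rad. A call has 1 to 20 rows; each row shifts and turns the pose as measured when the row begins, along the tool's axes as they then stand; what a row does not reach is not made up. A row lasts 1/10 s, in which the tool goes at most 50 mm and 8.59 degrees, less where a joint would pass 70% of its speed; a pose out of reach is approached as far as the arm can. A call is refused whole if a number of a shift passes 0.05 or a number of a turn 0.15, either way. A call with a gripper value outside its range is refused whole. "hand" is the gripper command: -1 is fully open, 1 is shut, values between are in proportion, set as the call begins (left out, the last holds). The fingers move at their own pace and stop on an object; "squeeze" is the grip in N (left out, the last holds). Time passes only in rows, so rows that do not move let the fingers close. It gives the time, the measured TCP pose, the force and the opening at its end, in the units of the state.
- get_obs(): the state, without advancing time (a new reading comes with each control period).
- camera(name): name is "side" or "top"; returns a dict with "img" (480x640x3 uint8, blue, green, red), "fov_y" (degrees; the focal length in pixels is half the picture's height over the tangent of half this angle, whatever the lens; pixels are square), "cx", "cy" (the principal point, pixels), "distortion" ([k1, k2, p1, p2, k3] as OpenCV has them; the pictures are not rectified), "R" (3x3) and "t" (3): a world point X has camera coordinates R X + t. Camera axes: x right, y down, z forward; pixel columns grow to the right and rows downward; lengths in m; the calibration is good to about 2 mm. A picture is of the moment at which its call begins. There is no depth.
- workorder.hand_in(): hands the job in, once; it reports no verdict.
The state is a dict: "clock": time; "joint_pos": joint angles; "joint_velocities": joint speeds; "tau": joint torques, N m; "position": TCP position; "ee_rot": TCP orientation; "ft_force": force on the tool from outside, world axes, zero at the start; "torque": the same for the moment, N m; "grip_width": opening from 0.0 (shut) to 1.0 (fully open).
Only numpy, scipy, OpenCV 4.12 (cv2) and the standard library are available. Lean on these libraries where they do the work, as an engineer would, in place of code of your own. Each camera call takes 0.05 s, during which the arm holds its last target.

## Working session

There is one attempt and no reset: what is moved stays moved. The work goes in short steps, Python scripts to look and compute and a tool call to move; the robot and the scene stay as the last step left them, time stands still between calls to the robot, and variables do not carry over. Pictures are saved under pics/ and viewed, and the job is handed in when it is done.

Besides the shell and the picture viewer there is one more tool, called after "Emit:" as a command line: name --argument value ..., lists and objects as JSON in quotes. play_rows: Moves the arm, as the interface text tells. Its arguments: {"type":"object","properties":{"increments":{"type":"string"},"hand":{"type":"number"},"squeeze":{"type":"number"}},"required":["increments"]}

```bash
mkdir -p pics; cat > h.py <<'E'
import numpy as np,cv2
from workcell import get_obs,camera,workorder,manip
def K(c):
    f=240/np.tan(np.radians(c['fov_y'])/2)
    return np.array([[f,0,c['cx']],[0,f,c['cy']],[0,0,1.]])
def ray(c,p,z):
    p=np.array(p,float).reshape(-1,1,2)
    n=cv2.undistortPoints(p,K(c),np.array(c['distortion'],float)).reshape(-1,2)
    R=np.array(c['R']);t=np.array(c['t'])
    o=-R.T@t; d=np.c_[n,np.ones(len(n))]@R
    s=(z-o[2])/d[:,2]
    return o+s[:,None]*d
def proj(c,X):
    r,_=cv2.Rodrigues(np.array(c['R'],float))
    return cv2.projectPoints(np.array(X,float).reshape(-1,1,3),r,np.array(c['t'],float),K(c),np.array(c['distortion'],float))[0].reshape(-1,2)
E
python3 - <<'E'
from h import *
o=get_obs()
for k,v in o.items(): print(k,np.round(v,4))
print(manip.finger_overhang)
for n in('side','top'):
    c=camera(n);cv2.imwrite(f'pics/{n}0.png',c['img']);print(n,c['fov_y'],c['cx'],c['cy'],c['distortion'],-np.array(c['R']).T@c['t']);print(np.round(c['R'],3))
E
```

```text
clock 0.0
joint_pos [ 1.1514  0.3329 -0.0647  1.4609  0.0216  1.3499 -0.0885]
joint_velocities [0.0006 0.0003 0.0002 0.0012 0.     0.002  0.0003]
tau [ 5.00000e-04 -6.25434e+01  4.95000e-02 -3.91607e+01  1.63000e-02
  9.80000e-03  0.00000e+00]
position [ 0.2414 -0.5761  0.2385]
ee_rot [ 0.3919  0.5892 -0.3914  0.5883]
ft_force [ 0.8161 -0.4067 -0.7503]
torque [-0.0188  0.0252  0.0116]
grip_width 1.0014
0.008
side 47.53895883841837 319.88791838306827 231.7967665346652 [-0.11014369  0.          0.          0.          0.        ] [0.62822395 0.89351796 1.00145651]
[[-0.997  0.071  0.016]
 [ 0.039  0.709 -0.704]
 [-0.062 -0.702 -0.71 ]]
top 54.120498981978166 313.5846409603497 243.05650210287166 [-0.00758663  0.          0.          0.          0.        ] [ 0.35702844 -0.01964493  1.16362674]
[[-0.011 -1.     0.012]
 [-0.985  0.009 -0.173]
 [ 0.173 -0.014 -0.985]]
```

View pics/top0.png

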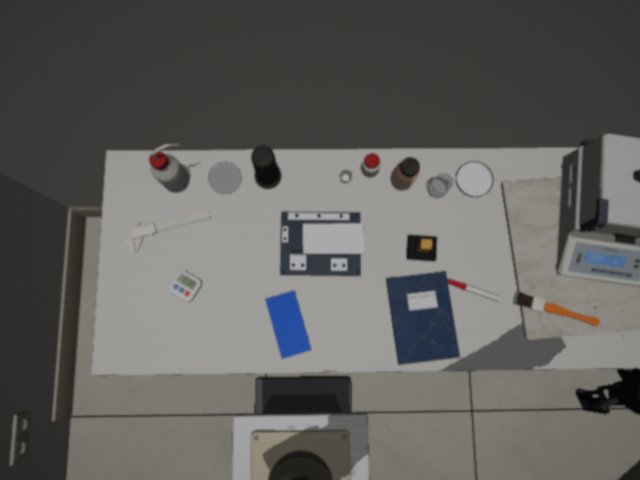

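View pics/side0.png

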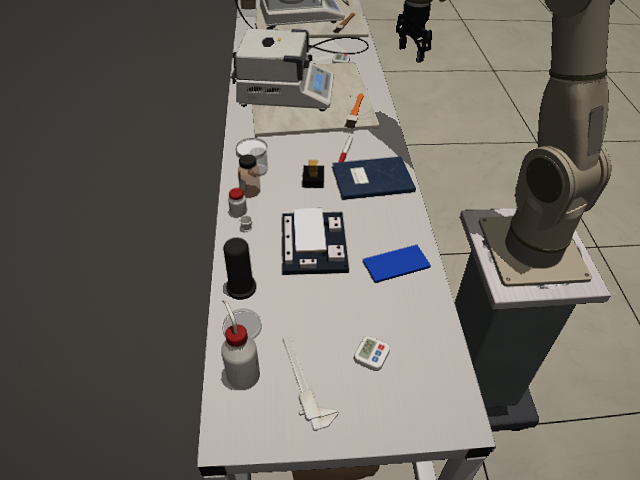

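The top view has the jig at columns 280–361, rows 211–275, with the rail at the far side and the side stop on the left. The tile is at about (333,238). The spacer and block are at (422,246), the post at (266,165), the timer at (185,286) and the crucible at (345,176). I'll zoom in next.

```bash
python3 - <<'E'
from h import *
a=cv2.imread('pics/top0.png')[195:290,265:450]
b=cv2.imread('pics/side0.png')[150:285,270:360]
cv2.imwrite('pics/top0z.png',cv2.resize(a,None,fx=4.3,fy=4.3,interpolation=cv2.INTER_CUBIC))
cv2.imwrite('pics/side0z.png',cv2.resize(b,None,fx=4.4,fy=4.4,interpolation=cv2.INTER_CUBIC))
E
```

```text
(no output)
```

View pics/top0z.png

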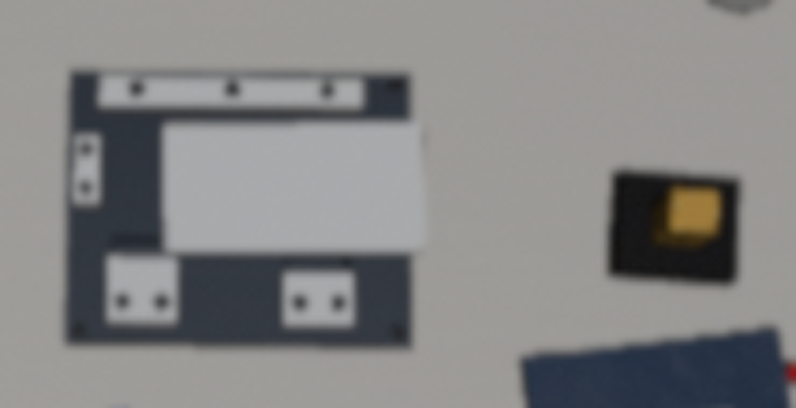

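View pics/side0z.png

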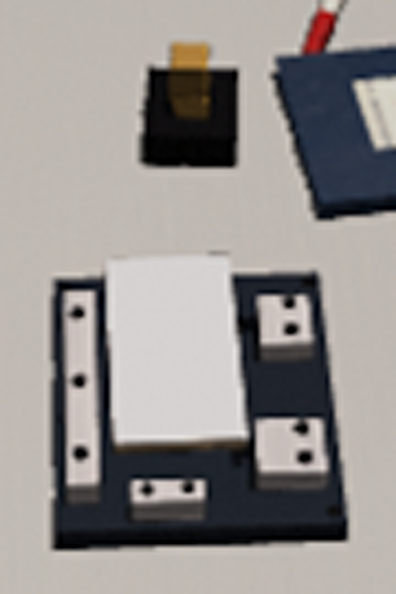

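```bash
cat > m.py <<'E'
from h import *
def corners(c,mask,z,seed=None,minA=30):
    cs,_=cv2.findContours(mask,cv2.RETR_EXTERNAL,cv2.CHAIN_APPROX_NONE)
    out=[]
    for k in cs:
        if cv2.contourArea(k)<minA: continue
        W=ray(c,k.reshape(-1,2),z)[:,:2]*1000
        r=cv2.minAreaRect(W.astype(np.float32))
        out.append((k.reshape(-1,2).mean(0).round(),np.round(r[0],1),np.round(r[1],1),round(r[2],1)))
    return out
E
python3 - <<'E'
from m import *
for n,(r0,r1,c0,c1) in (('top',(195,290,265,450)),('side',(150,285,270,360))):
    c=camera(n);im=c['img']
    roi=np.zeros(im.shape[:2],np.uint8);roi[r0:r1,c0:c1]=255
    g=im.max(2); hsv=cv2.cvtColor(im,cv2.COLOR_BGR2HSV)
    brass=((hsv[...,0]>10)&(hsv[...,0]<30)&(hsv[...,1]>110)&(g>90)).astype(np.uint8)*255&roi
    dark=(g<90).astype(np.uint8)*255&roi
    for z in (.063,): print(n,'brass',corners(c,brass,z,minA=15))
    print('dark15',corners(c,dark,.015,minA=200)); print('dark25',corners(c,dark,.025,minA=200))
    print(im[238,320],im[200,390],im[205,310])
E
```

```text
top brass [(array([426., 244.]), array([ 545.4, -303.5]), array([24. , 24.5]), 87.1)]
dark15 [(array([418., 282.]), array([ 462.7, -287.9]), array([150.5,  41.8]), 89.4), (array([421., 247.]), array([ 544.7, -304.1]), array([72.6, 62.6]), 86.8), (array([315., 245.]), array([558. , -52.1]), array([193.8, 157.2]), 88.5)]
dark25 [(array([418., 282.]), array([ 461.8, -285.6]), array([149.2,  41.5]), 89.4), (array([421., 247.]), array([ 543.1, -301.6]), array([71.9, 62. ]), 86.8), (array([315., 245.]), array([556.3, -51.8]), array([192.1, 155.8]), 88.5)]
[171 169 168] [151 154 156] [151 154 156]
side brass [(array([312., 162.]), array([ 547.7, -306.2]), array([22.6, 19.6]), 86.7)]
dark15 [(array([313., 245.]), array([560.5, -49. ]), array([211.2, 159. ]), 88.9), (array([313., 176.]), array([ 547.2, -306.1]), array([98.3, 59.2]), 85.7), (array([347., 178.]), array([ 456. , -287.7]), array([171.4,  78.3]), 83.0)]
dark25 [(array([313., 245.]), array([561.2, -39.5]), array([209. , 157.3]), 88.9), (array([313., 176.]), array([ 548., -294.]), array([97.3, 58.6]), 85.7), (array([347., 178.]), array([ 457.7, -275.8]), array([169.6,  77.5]), 83.0)]
[209 210 213] [176 183 189] [178 184 190]
```

```bash
python3 - <<'E'
from h import *
a=cv2.imread('pics/top0.png')[228:264,402:442]
b=cv2.imread('pics/side0.png')[154:192,296:330]
f=lambda i:cv2.resize(cv2.convertScaleAbs(i,alpha=2.0),(390,int(390*i.shape[0]/i.shape[1])),interpolation=cv2.INTER_NEAREST)
A,B=f(a),f(b);h=max(len(A),len(B))
P=lambda i:cv2.copyMakeBorder(i,0,h-len(i),0,6,cv2.BORDER_CONSTANT)
cv2.imwrite('pics/blk.png',np.hstack([P(A),P(B)]))
E
```

```text
(no output)
```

View pics/blk.png

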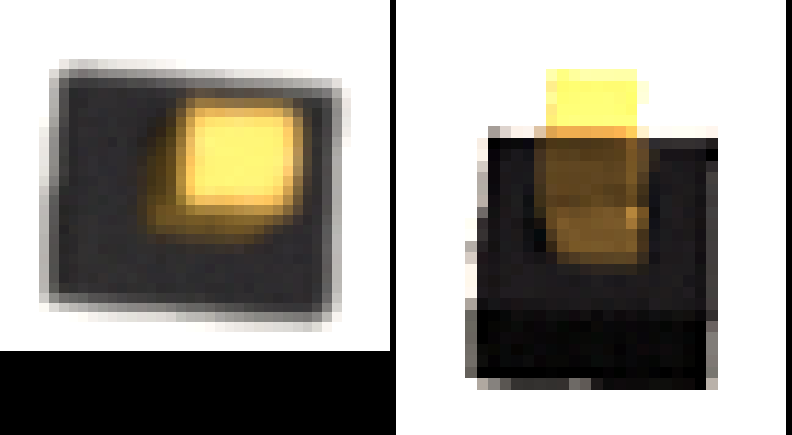

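Side view: the spacer's lower left edge is cut in (+x is left in this view), so the slope faces world +x and needs no half turn. The deeper jaw is at +y, so the wide gap is at −y. Next I'll measure at subpixel level.

```bash
cat >> m.py <<'E'
def upmask(c,fn,box,S=8):
    r0,r1,c0,c1=box
    u=cv2.resize(c['img'][r0:r1,c0:c1],None,fx=S,fy=S,interpolation=cv2.INTER_CUBIC)
    return fn(u).astype(np.uint8)*255
def pts(k,box,S=8):
    return (k.reshape(-1,2)+.5)/S-.5+np.array([box[2],box[0]])
def rects(c,fn,box,z,minA=15,S=8):
    m=upmask(c,fn,box,S)
    for k in cv2.findContours(m,cv2.RETR_LIST,cv2.CHAIN_APPROX_NONE)[0]:
        if cv2.contourArea(k)<minA*S*S: continue
        p=pts(k,box,S);W=ray(c,p,z)[:,:2]*1000
        r=cv2.minAreaRect(W.astype(np.float32))
        print(p.mean(0).round(),np.round(r[0],1),np.round(r[1],1),round(r[2],2))
E
python3 - <<'E'
from m import *
g=lambda u:u.max(2)
for n,jb,bb in (('top',(205,282,270,372),(228,264,402,442)),('side',(205,280,275,355),(150,192,296,330))):
    c=camera(n)
    t=105
    print(n,'jig dark z15');rects(c,lambda u:g(u)<t,jb,.015,200)
    print('bright z25 (tile)');rects(c,lambda u:g(u)>t,jb,.025,60)
    print('bright z33 (rail/stop)');rects(c,lambda u:g(u)>t,jb,.033,15)
    print('block z25');rects(c,lambda u:g(u)<t if n=='side' else g(u)<95,bb,.025,100)
    def br(u):
        h=cv2.cvtColor(u,cv2.COLOR_BGR2HSV);return (h[...,1]>100)&(h[...,2]>105)
    print('brass z63');rects(c,br,bb,.063,10)
E
```

```text
top jig dark z15
[339. 264.] [505.2 -97. ] [42.8 33.5] 89.43
[315. 244.] [558.3 -52.4] [198.6 160.9] 88.98
bright z25 (tile)
[339. 264.] [503.9 -96.3] [41.6 32.6] 88.65
[315. 244.] [556.6 -52. ] [197.5 160.4] 88.89
[320. 243.] [557.8 -53.6] [254.5 192.4] 89.54
bright z33 (rail/stop)
[339. 264.] [502.9 -95.7] [41.3 32.4] 88.65
[315. 244.] [555.2 -51.8] [196.1 159.3] 88.89
[320. 243.] [556.4 -53.4] [252.7 191.1] 89.54
block z25
[426. 244.] [ 552.4 -313.5] [29.7 26.6] 87.11
[421. 248.] [ 543.1 -300.9] [74.5 62.6] 85.01
brass z63
[426. 244.] [ 545.9 -303.7] [26.9 23.9] 86.86
side jig dark z15
[288. 238.] [624. -68.] [157.9  20. ] 89.24
[313. 244.] [560.8 -49.4] [213.6 160.7] 88.79
bright z25 (tile)
[307. 261.] [579.5  26.1] [18.  40.8] 86.79
[336. 251.] [509.2  -4.4] [42.  39.9] 86.79
[334. 222.] [ 503.6 -104.4] [43.  31.5] 88.93
[288. 238.] [624.1 -58.2] [155.4  19.1] 89.23
[313. 244.] [561.5 -40. ] [212.6 160. ] 88.77
[314. 242.] [557.  -45.3] [258.4 212.3] 86.94
bright z33 (rail/stop)
[307. 261.] [579.9  33.2] [17.9 40.5] 86.79
[336. 251.] [510.2   2.9] [41.7 39.5] 86.79
[334. 222.] [504.7 -96.2] [42.6 31.3] 88.93
[288. 238.] [624.1 -50.4] [154.1  19. ] 89.23
[313. 244.] [562.1 -32.3] [210.8 158.7] 88.77
[314. 242.] [557.6 -37.6] [256.3 210.6] 86.94
block z25
[313. 176.] [ 547.8 -293.3] [100.   61.6] 85.25
brass z63
[313. 162.] [ 547.2 -307.1] [26.3 23. ] 84.5
```

```bash
cat >> h.py <<'E'
from scipy.spatial.transform import Rotation as Ro
def st():
    o=get_obs();M=Ro.from_quat(o['ee_rot']).as_matrix()
    print('t',round(o['clock'],2),'p',np.round(np.array(o['position'])*1000,1),'F',np.round(o['ft_force'],1),'w',round(o['grip_width'],3),'j',np.round(o['joint_pos'],2));print(np.round(M,3));return o,M
JY=np.radians(-1.0);J0=np.array([569.2,-48.2])
def jig(x,y):
    c,s=np.cos(JY),np.sin(JY);return J0+[c*x-s*y,s*x+c*y]
E
python3 - <<'E'
from m import *
o,M=st();print('yaw of tool z',np.degrees(np.arctan2(M[1,2],M[0,2])))
c=camera('top')
# tile corners
m=cv2.convertScaleAbs(c['img'][215:260,295:370],alpha=1.4)
cv2.imwrite('pics/tile0.png',cv2.resize(m,None,fx=10,fy=10,interpolation=cv2.INTER_NEAREST))
E
```

```text
t 0.3 p [ 241.5 -576.3  239.1] F [0.1 0.3 0.4] w 0.998 j [ 1.15  0.33 -0.06  1.46  0.02  1.35 -0.09]
[[-0.     0.922  0.386]
 [ 0.     0.386 -0.922]
 [-1.    -0.    -0.   ]]
yaw of tool z -67.26478817185746
```

View pics/tile0.png

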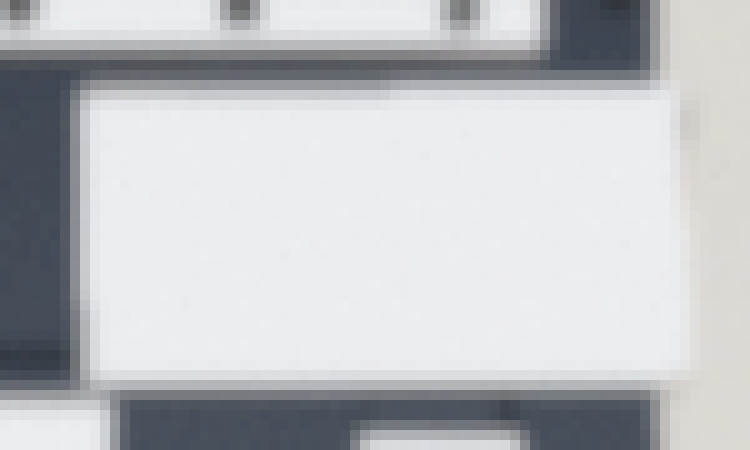

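```bash
python3 - <<'E'
from m import *
c=camera('top')
print(ray(c,[(302.5,223.7),(303.3,252.9),(362.2,223.3),(363.7,252.5)],.025)*1000)
print('home corners',[jig(x,y).round(1) for x,y in ((45,75),(-30,75),(45,-75),(-30,-75))],'plate -y edge mid',jig(7.5,-105))
print('timer clearance n/a; start y-push',jig(7.5,-150),'end',jig(7.5,-75))
E
```

```text
[[ 605.50568916   -8.93234246   25.        ]
 [ 532.29611296  -10.36748227   25.        ]
 [ 605.25363063 -157.10714709   25.        ]
 [ 531.89842521 -158.65663482   25.        ]]
home corners [array([615.5,  26. ]), array([540.5,  27.3]), array([ 612.9, -124. ]), array([ 537.9, -122.7])] plate -y edge mid [ 574.86635504 -153.31490104]
timer clearance n/a; start y-push [ 574.08099675 -198.30804732] end [ 575.38992723 -123.31947019]
```

Emit:
play_rows --increments "0 0 0 0.14;0 0 0 0.14;0 0 0 0.135" --hand 1 --squeeze 40

```text
clock: 0.7
position: [0.2414, -0.5764, 0.2391]
ee_rot: [0.508, 0.492, -0.507, 0.492]
ft_force: [0.5, 0.1, 0.1]
grip_width: 0.511
```

```bash
python3 - <<'E'
from m import *
st()
E
```

```text
t 0.7 p [ 241.4 -576.4  239.1] F [0.5 0.1 0.1] w 0.511 j [ 1.11  0.33 -0.01  1.46  0.    1.35 -0.5 ]
[[ 0.    1.   -0.03]
 [ 0.   -0.03 -1.  ]
 [-1.    0.   -0.  ]]
```

Emit:
play_rows --increments "0 0 -0.046 0;0 0 -0.046 0;0 0 -0.046 0;0 0.02 -0.046 0;0 0.035 -0.035 0;0 0.035 -0.035 0;0 0.04 -0.03 0;0 0.045 -0.03 0;0 0.045 -0.025 0;0 0.045 -0.025 0;0 0.045 0 -0.012;0 0 0 0"

```text
clock: 1.9
position: [0.561, -0.2193, 0.237]
ee_rot: [0.508, 0.492, -0.507, 0.493]
ft_force: [-0.7, -0.4, -0.0]
grip_width: -0.001
```

```bash
python3 - <<'E'
from m import *
st()
E
```

```text
t 1.9 p [ 561.  -219.3  237. ] F [-0.7 -0.4 -0. ] w -0.001 j [ 0.61  0.31 -0.39  1.51  0.12  1.34 -1.39]
[[ 0.001  1.    -0.029]
 [-0.    -0.029 -1.   ]
 [-1.     0.001  0.   ]]
```

Emit:
play_rows --increments "0.045 0.009 -0.019 -0.012;0.045 0 0 0;0.045 0 0 0;0.045 0 0 0;0.02 0 0 0;0.009 0 0 0;0 0 0 0"

```text
clock: 2.6
position: [0.5711, -0.2023, 0.026]
ee_rot: [0.505, 0.494, -0.504, 0.497]
ft_force: [-0.1, 0.1, 0.1]
grip_width: 0.007
```

```bash
python3 - <<'E'
from m import *
st()
for n in ('side','top'):
    c=camera(n);cv2.imwrite(f'pics/{n}1.png',c['img'])
E
```

```text
t 2.6 p [ 571.1 -202.3   26. ] F [-0.1  0.1  0.1] w 0.007 j [ 0.56  0.52 -0.37  1.71  0.22  0.95 -1.48]
[[ 0.005  1.    -0.017]
 [-0.002 -0.017 -1.   ]
 [-1.     0.005  0.002]]
```

View pics/side1.png

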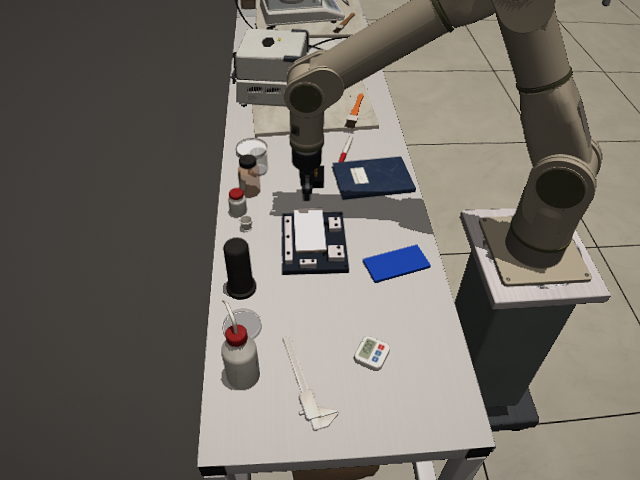

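Emit:
play_rows --increments "0 0 -0.01 0;0 0 -0.01 0;0 0 -0.005 0;0 0 -0.004 0;0 0 -0.004 0;0 0 -0.004 0"

```text
clock: 3.3
position: [0.5764, -0.1629, 0.0335]
ee_rot: [0.507, 0.49, -0.502, 0.501]
ft_force: [1.3, 0.3, -0.0]
grip_width: -0.002
```

Emit:
play_rows --increments "0 0 -0.004 0;0 0 -0.004 0;0 0 -0.004 0;0 0 -0.004 0"

```text
clock: 3.7
position: [0.5767, -0.1458, 0.0333]
ee_rot: [0.507, 0.49, -0.502, 0.501]
ft_force: [0.1, -0.1, 1.5]
grip_width: -0.001
```

Emit:
play_rows --increments "0 0 -0.003 0;0 0 -0.003 0;0 0 -0.003 0"

```text
clock: 4.0
position: [0.5769, -0.1362, 0.0333]
ee_rot: [0.507, 0.49, -0.502, 0.501]
ft_force: [-0.0, -1.0, 1.3]
grip_width: 0.0
```

```bash
python3 - <<'E'
from m import *
st()
a=camera('top')['img'][195:290,265:450];b=camera('side')['img'][160:280,265:365]
cv2.imwrite('pics/top2.png',cv2.resize(a,None,fx=4,fy=4,interpolation=cv2.INTER_CUBIC))
cv2.imwrite('pics/side2.png',cv2.resize(b,None,fx=5,fy=5,interpolation=cv2.INTER_CUBIC))
E
```

```text
t 4.0 p [ 576.9 -136.2   33.3] F [-0.  -1.   1.3] w 0.0 j [ 0.47  0.48 -0.39  1.75  0.22  0.94 -1.6 ]
[[ 0.016  1.    -0.018]
 [-0.006 -0.018 -1.   ]
 [-1.     0.016  0.006]]
```

View pics/side2.png

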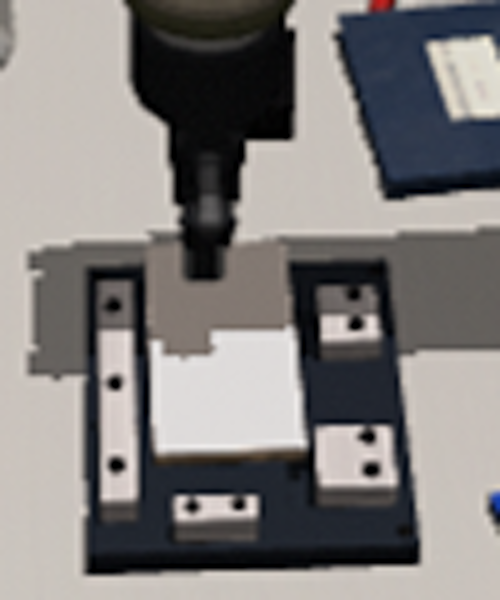

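View pics/top2.png

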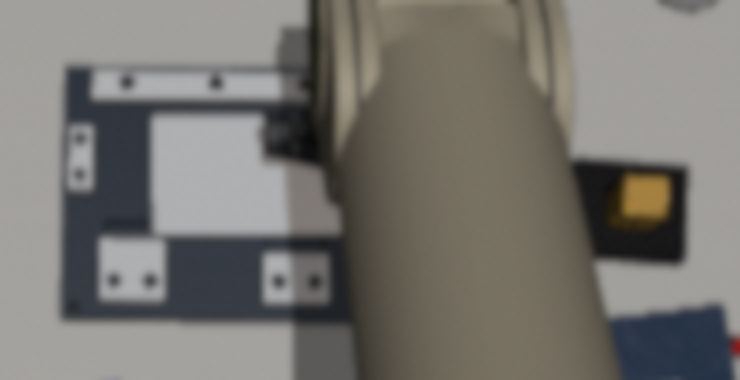

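The side view shows the fingertips (at about (205,275) in the crop) on top of the tile. They climbed over its end and the tile didn't move. I'll back off and retry more slowly, watching z.

Emit:
play_rows --increments "-0.02 0 0 0;0 -0.003 0.03 0;0 -0.003 0.03 0;0.015 0 0 0;0.01 0 0 0;0 0 0 0"

```text
clock: 4.7
position: [0.5698, -0.1964, 0.0277]
ee_rot: [0.507, 0.491, -0.501, 0.501]
ft_force: [-0.2, -0.3, -0.6]
grip_width: 0.0
```

```bash
python3 - <<'E'
from m import *
st()
E
```

```text
t 4.7 p [ 569.8 -196.4   27.7] F [-0.2 -0.3 -0.6] w 0.0 j [ 0.55  0.5  -0.37  1.73  0.22  0.94 -1.49]
[[ 0.016  1.    -0.015]
 [-0.005 -0.015 -1.   ]
 [-1.     0.016  0.005]]
```

Emit:
play_rows --increments "0.0015 0 -0.008 0;0 0 -0.006 0;0 0 -0.003 0"

```text
clock: 5.0
position: [0.5704, -0.1756, 0.026]
ee_rot: [0.506, 0.492, -0.5, 0.502]
ft_force: [-0.9, 0.6, 0.5]
grip_width: 0.002
```

Emit:
play_rows --increments "0 0 -0.003 0"

```text
clock: 5.1
position: [0.5708, -0.1714, 0.0263]
ee_rot: [0.506, 0.492, -0.5, 0.502]
ft_force: [-0.2, -0.6, -0.8]
grip_width: 0.004
```

Emit:
play_rows --increments "0 0 -0.003 0"

```text
clock: 5.2
position: [0.5711, -0.1679, 0.0266]
ee_rot: [0.506, 0.492, -0.5, 0.502]
ft_force: [-0.3, -1.5, -0.2]
grip_width: -0.002
```

Emit:
play_rows --increments "0 0 -0.003 0"

```text
clock: 5.3
position: [0.5713, -0.1646, 0.0269]
ee_rot: [0.506, 0.492, -0.499, 0.503]
ft_force: [0.2, -0.2, 0.6]
grip_width: -0.001
```

Emit:
play_rows --increments "0 0 -0.003 0"

```text
clock: 5.4
position: [0.5714, -0.1613, 0.027]
ee_rot: [0.506, 0.492, -0.499, 0.503]
ft_force: [0.1, 1.1, -0.1]
grip_width: 0.0
```

```bash
python3 - <<'E'
from m import *
st()
b=camera('side')['img'][160:280,265:365]
cv2.imwrite('pics/side3.png',cv2.resize(b,None,fx=5,fy=5,interpolation=cv2.INTER_CUBIC))
E
```

```text
t 5.4 p [ 571.4 -161.3   27. ] F [ 0.1  1.1 -0.1] w 0.0 j [ 0.51  0.49 -0.38  1.75  0.22  0.93 -1.55]
[[ 0.017  1.    -0.011]
 [-0.004 -0.01  -1.   ]
 [-1.     0.017  0.004]]
```

View pics/side3.png

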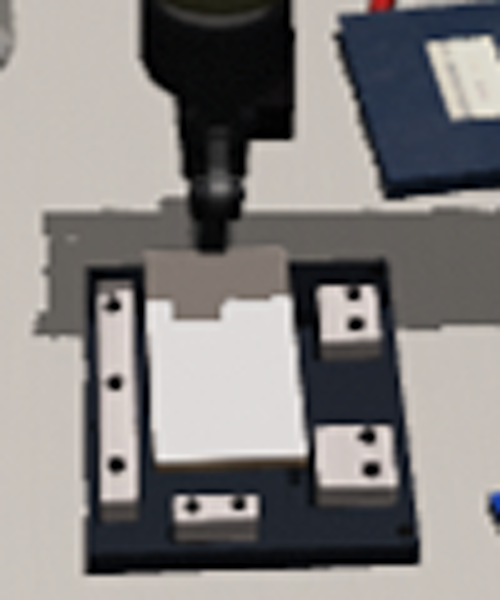

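Emit:
play_rows --increments "0.0006 0 -0.003 0;0.0003 0 -0.003 0;0.0003 0 -0.003 0"

```text
clock: 5.75
position: [0.5723, -0.1531, 0.0267]
ee_rot: [0.506, 0.491, -0.5, 0.503]
ft_force: [-0.7, -2.5, 4.8]
grip_width: 0.001
```

Emit:
play_rows --increments "0.0003 0 -0.003 0;0.0003 0 -0.003 0;0.0003 0 -0.003 0"

```text
clock: 6.05
position: [0.5732, -0.1447, 0.0267]
ee_rot: [0.507, 0.49, -0.5, 0.504]
ft_force: [0.2, -4.0, 5.3]
grip_width: 0.001
```

```bash
python3 - <<'E'
from m import *
st()
b=camera('side')['img'][160:280,265:365]
cv2.imwrite('pics/side4.png',cv2.resize(b,None,fx=5,fy=5,interpolation=cv2.INTER_CUBIC))
E
```

```text
t 6.05 p [ 573.2 -144.7   26.7] F [ 0.2 -4.   5.3] w 0.001 j [ 0.48  0.48 -0.38  1.76  0.23  0.92 -1.58]
[[ 0.021  1.    -0.013]
 [-0.008 -0.013 -1.   ]
 [-1.     0.021  0.007]]
```

View pics/side4.png

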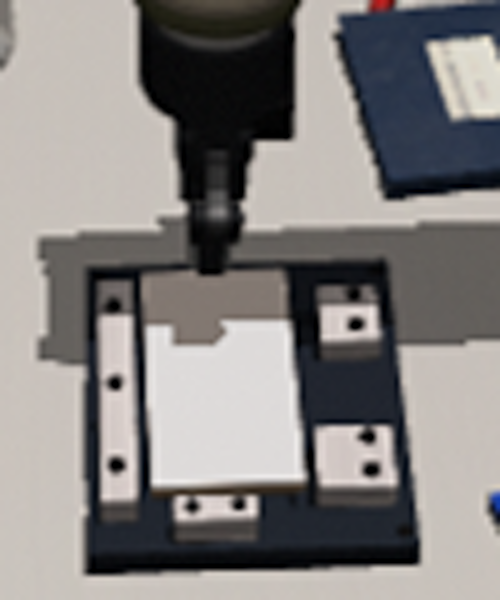

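Emit:
play_rows --increments "-0.0015 0 -0.003 0;0 0 -0.003 0;0 0 -0.003 0"

```text
clock: 6.4
position: [0.5726, -0.1334, 0.0274]
ee_rot: [0.506, 0.491, -0.5, 0.503]
ft_force: [0.5, -1.1, 0.1]
grip_width: -0.001
```

Emit:
play_rows --increments "0 0 -0.003 0;0 0 -0.003 0"

```text
clock: 6.6
position: [0.5721, -0.1298, 0.0272]
ee_rot: [0.506, 0.49, -0.501, 0.504]
ft_force: [-1.2, -18.0, 2.2]
grip_width: -0.0
```

```bash
python3 - <<'E'
from m import *
st()
b=camera('side')['img'][160:280,265:365]
cv2.imwrite('pics/side5.png',cv2.resize(b,None,fx=5,fy=5,interpolation=cv2.INTER_CUBIC))
E
```

```text
t 6.6 p [ 572.1 -129.8   27.2] F [ -1.2 -18.    2.2] w -0.0 j [ 0.46  0.48 -0.39  1.77  0.23  0.92 -1.61]
[[ 0.018  1.    -0.014]
 [-0.01  -0.013 -1.   ]
 [-1.     0.019  0.01 ]]
```

View pics/side5.png

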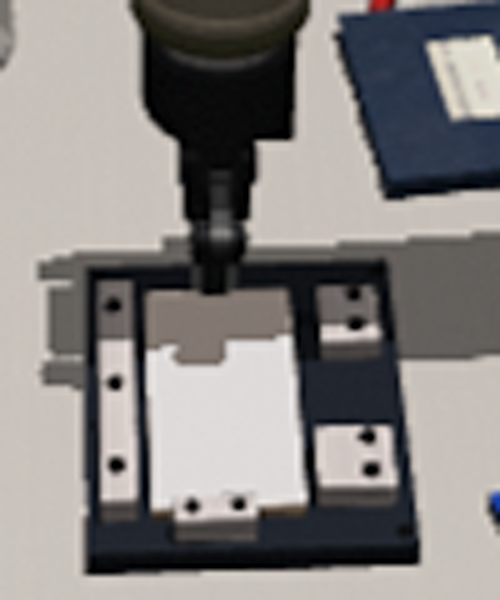

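Emit:
play_rows --increments "-0.001 0 0.008 0;-0.045 0 0 0;0 -0.035 -0.045 0;0 -0.034 -0.045 0;0 0 0 0"

```text
clock: 7.15
position: [0.5071, -0.0517, 0.0725]
ee_rot: [0.506, 0.49, -0.502, 0.502]
ft_force: [0.3, -0.4, 0.9]
grip_width: -0.002
```

```bash
python3 - <<'E'
from m import *
o,M=st()
t=np.r_[jig(-58,0),28.5];print(t,M.T@(t-np.array(o['position'])*1000))
print(np.degrees(np.arctan2(M[1,1],M[0,1])))
E
```

```text
t 7.15 p [507.1 -51.7  72.5] F [ 0.3 -0.4  0.9] w -0.002 j [ 0.42  0.27 -0.46  1.94  0.16  0.95 -1.7 ]
[[ 0.017  1.    -0.017]
 [-0.008 -0.017 -1.   ]
 [-1.     0.017  0.008]]
[511.20883368 -47.18776043  28.5       ] [44.02437187  3.25713266 -4.94164681]
-0.9526152715219225
```

Emit:
play_rows --increments "0.03 0 -0.004 0;0.013 0.001 0 0;0.001 0 0 0;0 0.004 0 0;0 0.003 0 0"

```text
clock: 7.65
position: [0.5168, -0.047, 0.0292]
ee_rot: [0.506, 0.49, -0.501, 0.503]
ft_force: [0.4, 1.1, -1.1]
grip_width: -0.0
```

Emit:
play_rows --increments "0 0.003 0 0;0 0.003 0 0"

```text
clock: 7.85
position: [0.5244, -0.0478, 0.0305]
ee_rot: [0.507, 0.489, -0.501, 0.503]
ft_force: [-1.6, 0.0, 0.5]
grip_width: -0.001
```

Emit:
play_rows --increments "0 0.003 0 0"

```text
clock: 7.95
position: [0.5279, -0.048, 0.0309]
ee_rot: [0.507, 0.489, -0.501, 0.503]
ft_force: [0.1, 0.2, 0.2]
grip_width: 0.001
```

```bash
python3 - <<'E'
from m import *
o,M=st()
b=camera('side')['img'][160:280,265:365]
cv2.imwrite('pics/side6.png',cv2.resize(b,None,fx=5,fy=5,interpolation=cv2.INTER_CUBIC))
E
```

```text
t 7.95 p [527.9 -48.   30.9] F [0.1 0.2 0.2] w 0.001 j [ 0.39  0.37 -0.44  1.92  0.22  0.88 -1.75]
[[ 0.02   1.    -0.016]
 [-0.008 -0.016 -1.   ]
 [-1.     0.02   0.007]]
```

View pics/side6.png

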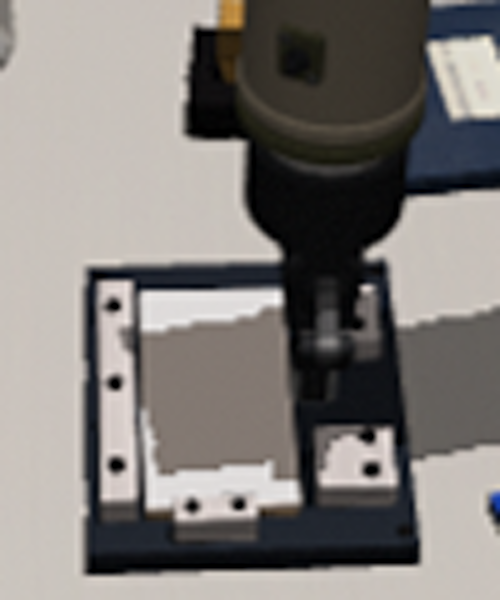

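Emit:
play_rows --increments "0.0025 0 0 0;0.001 0.002 0 0"

```text
clock: 8.2
position: [0.531, -0.0481, 0.0302]
ee_rot: [0.507, 0.489, -0.501, 0.503]
ft_force: [-12.5, 2.0, 20.0]
grip_width: 0.0
```

Emit:
play_rows --increments "0.0006 0.003 0 0"

```text
clock: 8.3
position: [0.5315, -0.0481, 0.0301]
ee_rot: [0.505, 0.49, -0.503, 0.502]
ft_force: [-26.0, 1.2, 26.8]
grip_width: -0.002
```

Emit:
play_rows --increments "0.0006 0.003 0 0"

```text
clock: 8.4
position: [0.5314, -0.048, 0.0301]
ee_rot: [-0.503, -0.491, 0.505, -0.501]
ft_force: [-24.1, 1.2, 28.3]
grip_width: -0.002
```

Emit:
play_rows --increments "0 -0.008 0 0;0.0015 0 0 0;0.001 0 0 0"

```text
clock: 8.7
position: [0.5233, -0.0479, 0.0279]
ee_rot: [-0.503, -0.491, 0.505, -0.501]
ft_force: [0.5, -0.3, -0.0]
grip_width: 0.002
```

```bash
python3 - <<'E'
from m import *
o,M=st()
c=camera('side');cv2.imwrite('pics/side7f.png',c['img'])
b=c['img'][160:280,265:365]
cv2.imwrite('pics/side7.png',cv2.resize(b,None,fx=5,fy=5,interpolation=cv2.INTER_CUBIC))
E
```

```text
t 8.7 p [523.3 -47.9  27.9] F [ 0.5 -0.3 -0. ] w 0.002 j [ 0.38  0.38 -0.44  1.92  0.22  0.88 -1.76]
[[ 0.008  1.    -0.016]
 [-0.011 -0.016 -1.   ]
 [-1.     0.008  0.011]]
```

View pics/side7.png

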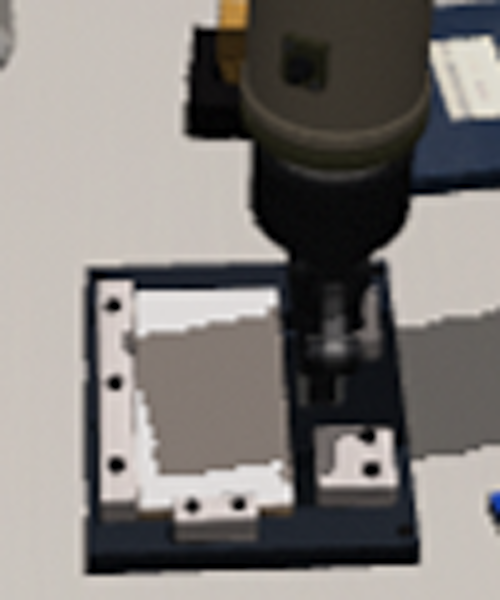

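Emit:
play_rows --increments "0.0004 0.004 0 0;0.0004 0.003 0 0;0.0004 0.002 0 0"

```text
clock: 9.05
position: [0.5298, -0.0482, 0.0252]
ee_rot: [-0.501, -0.493, 0.507, -0.499]
ft_force: [-14.0, 0.0, 7.2]
grip_width: -0.001
```

Emit:
play_rows --increments "0.0004 0.002 0 0"

```text
clock: 9.15
position: [0.5297, -0.0483, 0.0239]
ee_rot: [-0.5, -0.494, 0.508, -0.497]
ft_force: [-10.0, 0.9, 5.1]
grip_width: 0.001
```

Emit:
play_rows --increments "-0.001 -0.008 0 0;-0.045 0 0 0;-0.045 0 0.02 0;-0.02 0.01 0.045 0;0 0.01 0.045 0;0 0.01 0.045 0;0 0 0.045 0;0 0 0.04 0;0 0 0 0" --hand 0.2

```text
clock: 10.05
position: [0.5511, -0.2954, 0.1433]
ee_rot: [-0.499, -0.493, 0.506, -0.502]
ft_force: [-0.2, -0.2, 0.4]
grip_width: 0.399
```

```bash
python3 - <<'E'
from m import *
o,M=st()
a=camera('top')['img'];c=camera('side');
b=c['img'][195:280,275:365]
b=cv2.resize(b,None,fx=6,fy=6,interpolation=cv2.INTER_CUBIC)
cv2.imwrite('pics/side8.png',b);cv2.imwrite('pics/top8.png',cv2.resize(a[195:290,265:450],None,fx=4,fy=4,interpolation=cv2.INTER_CUBIC))
for p in ((45,75),(-30,75),(45,-75),(-30,-75)):
    print(p,proj(c,np.r_[jig(*p),25]/1000))
E
```

```text
t 10.05 p [ 551.1 -295.4  143.3] F [-0.2 -0.2  0.4] w 0.399 j [ 0.67  0.41 -0.33  1.57  0.16  1.17 -1.27]
[[ 0.001  1.    -0.01 ]
 [-0.015 -0.01  -1.   ]
 [-1.     0.001  0.015]]
(45, 75) [[292.67812718 261.96443501]]
(-30, 75) [[323.97482894 261.05327176]]
(45, -75) [[291.58705409 218.53949995]]
(-30, -75) [[320.55631198 217.79849366]]
```

View pics/side8.png

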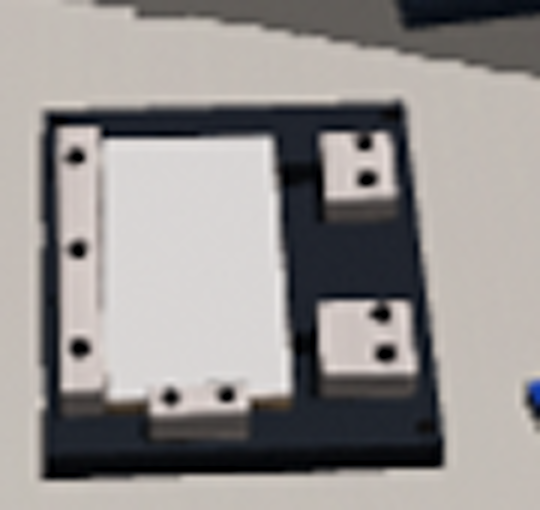

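View pics/top8.png

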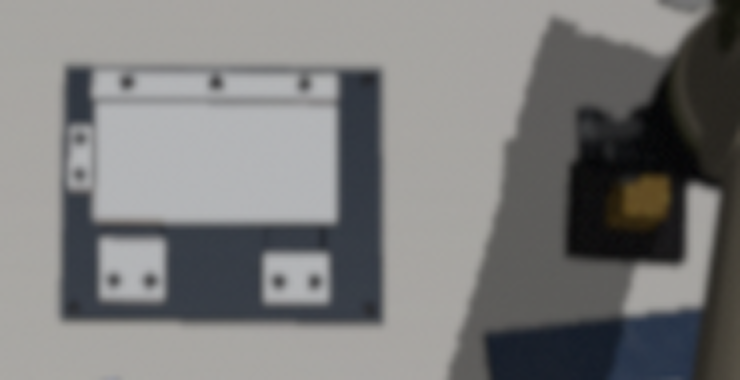

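Top view: the tile's far edge is on the rail (row 101) and its left end is on the stop (column 92), so it is home. Next is the spacer.

Emit:
play_rows --increments "0.02 -0.0045 0.0085 0.045;0.03 0 0 0;0 0 0 0" --hand -0.15

```text
clock: 10.45
position: [0.5502, -0.2932, 0.0934]
ee_rot: [-0.51, -0.485, 0.512, -0.493]
ft_force: [-0.7, 0.9, -0.3]
grip_width: 0.577
```

```bash
python3 - <<'E'
from m import *
o,M=st()
t=np.array([546.5,-305.4,39]);print(M.T@(t-np.array(o['position'])*1000))
b=camera('side')['img'][130:200,270:360]
cv2.imwrite('pics/side9.png',cv2.resize(b,None,fx=6,fy=6,interpolation=cv2.INTER_CUBIC))
E
```

```text
t 10.45 p [ 550.2 -293.2   93.4] F [-0.7  0.9 -0.3] w 0.577 j [ 0.66  0.46 -0.32  1.62  0.17  1.08 -1.32]
[[ 0.005  0.999 -0.045]
 [-0.011 -0.045 -0.999]
 [-1.     0.006  0.01 ]]
[54.52467033 -3.44864159 11.80036319]
```

View pics/side9.png

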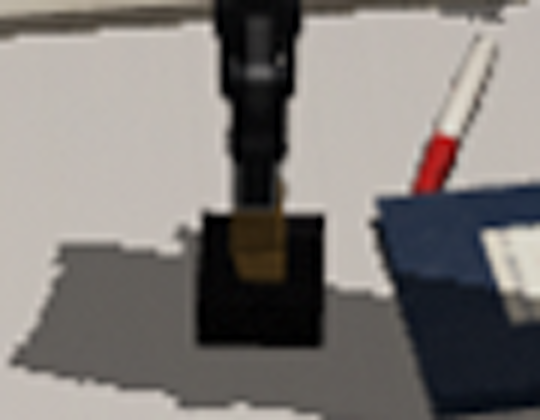

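Emit:
play_rows --increments "0 -0.0035 0.012 0.01;0.02 0 0 0;0 0 0 0"

```text
clock: 10.8
position: [0.5499, -0.3061, 0.0808]
ee_rot: [-0.513, -0.48, 0.513, -0.494]
ft_force: [0.2, 0.2, -0.2]
grip_width: 0.573
```

```bash
python3 - <<'E'
from m import *
o,M=st()
t=np.array([546.5,-305.4,39.5]);print(M.T@(t-np.array(o['position'])*1000))
E
```

```text
t 10.8 p [ 549.9 -306.1   80.8] F [ 0.2  0.2 -0.2] w 0.573 j [ 0.67  0.48 -0.31  1.62  0.17  1.05 -1.31]
[[ 0.013  0.999 -0.053]
 [-0.015 -0.052 -0.999]
 [-1.     0.014  0.014]]
[41.2140847  -4.03184366 -1.10355213]
```

Emit:
play_rows --increments "0.015 -0.004 -0.001 0;0.015 0 0 0;0 0 0 0"

```text
clock: 11.1
position: [0.5476, -0.3069, 0.0527]
ee_rot: [0.513, 0.478, -0.513, 0.495]
ft_force: [-1.0, 0.5, -0.8]
grip_width: 0.576
```

Emit:
play_rows --increments "0.006 0 0 0;0.005 0 0 0;0 0 0 0"

```text
clock: 11.4
position: [0.5482, -0.3072, 0.0414]
ee_rot: [0.513, 0.478, -0.513, 0.495]
ft_force: [0.2, -0.4, 0.2]
grip_width: 0.579
```

```bash
python3 - <<'E'
from m import *
o,M=st()
t=np.array([546.5,-305.4,39.5]);print(M.T@(t-np.array(o['position'])*1000))
b=camera('side')['img'][130:200,270:360]
cv2.imwrite('pics/side10.png',cv2.resize(b,None,fx=6,fy=6,interpolation=cv2.INTER_CUBIC))
E
```

```text
t 11.4 p [ 548.2 -307.2   41.4] F [ 0.2 -0.4  0.2] w 0.579 j [ 0.67  0.52 -0.3   1.66  0.19  0.97 -1.32]
[[ 0.018  0.998 -0.053]
 [-0.017 -0.053 -0.998]
 [-1.     0.019  0.016]]
[ 1.87628971 -1.80653776 -1.75172417]
```

View pics/side10.png

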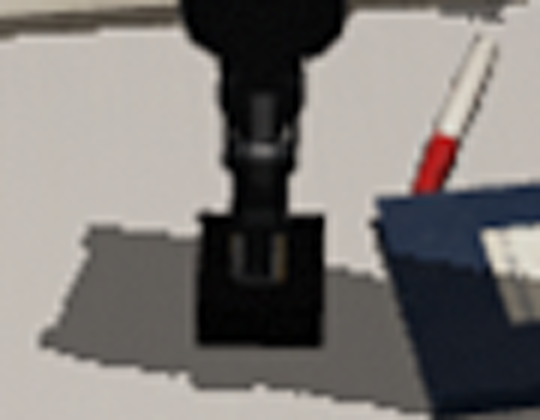

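Emit:
play_rows --increments "0.001 -0.001 -0.0015 0;0 0 0 0;0 0 0 0;0 0 0 0;0 0 0 0" --hand 1 --squeeze 70

```text
clock: 11.95
position: [0.5477, -0.3054, 0.0412]
ee_rot: [0.514, 0.477, -0.512, 0.496]
ft_force: [1.2, -0.2, -0.2]
grip_width: 0.292
```

```bash
python3 - <<'E'
from m import *
st()
E
```

```text
t 11.95 p [ 547.7 -305.4   41.2] F [ 1.2 -0.2 -0.2] w 0.292 j [ 0.67  0.52 -0.3   1.66  0.19  0.97 -1.33]
[[ 0.019  0.998 -0.053]
 [-0.018 -0.053 -0.998]
 [-1.     0.02   0.017]]
```

Emit:
play_rows --increments "-0.01 0 0 0;-0.02 0.0005 0.0003 0;-0.02 0.0005 0.0003 0;-0.03 0.0005 0.0005 0;-0.03 0 0 0;0 0 0 0"

```text
clock: 12.55
position: [0.5469, -0.3041, 0.1577]
ee_rot: [0.514, 0.478, -0.512, 0.496]
ft_force: [0.5, -0.2, -1.0]
grip_width: 0.295
```

```bash
python3 - <<'E'
from m import *
st()
c=camera('side');cv2.imwrite('pics/side11f.png',c['img'])
b=c['img'][110:200,265:365]
cv2.imwrite('pics/side11.png',cv2.resize(b,None,fx=6,fy=6,interpolation=cv2.INTER_CUBIC))
E
```

```text
t 12.55 p [ 546.9 -304.1  157.7] F [ 0.5 -0.2 -1. ] w 0.295 j [ 0.69  0.39 -0.32  1.57  0.14  1.18 -1.29]
[[ 0.019  0.998 -0.053]
 [-0.017 -0.052 -0.998]
 [-1.     0.02   0.016]]
```

View pics/side11.png

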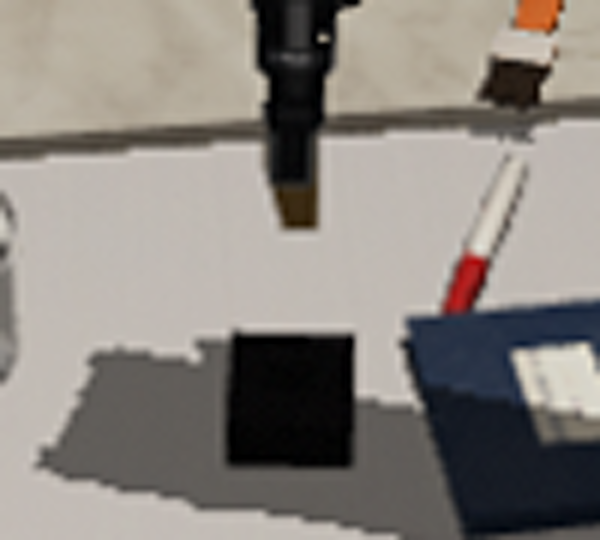

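```bash
python3 - <<'E'
from m import *
c=camera('side')
im=c['img']; u=cv2.resize(im[110:160,300:330],None,fx=8,fy=8,interpolation=cv2.INTER_CUBIC)
h=cv2.cvtColor(u,cv2.COLOR_BGR2HSV)
m=((h[...,1]>90)&(u.max(2)<160)&(u.max(2)>35)).astype(np.uint8)*255
k=max(cv2.findContours(m,cv2.RETR_EXTERNAL,cv2.CHAIN_APPROX_NONE)[0],key=cv2.contourArea)
p=(k.reshape(-1,2)+.5)/8-.5+[300,110]
print(p.min(0),p.max(0))
for r in np.arange(141,149,1.): 
    q=p[abs(p[:,1]-r)<.1]; print(r,q[:,0].min(),q[:,0].max())
bx=p[abs(p[:,1]-145.5)<1.5][:,0].max(); 
yb=p[:,1].max()
print(ray(c,[(bx,yb),(p[abs(p[:,1]-yb)<.6][:,0].min(),yb)],.1215)*1000)
# jaw face in the side view, at jaw top z31: right jaw rect
box=(205,240,320,350)
rects(c,lambda u:u.max(2)>100,box,.031,15)
rects(c,lambda u:(u.max(2)>185),box,.031,15)
E
```

```text
[310.8125 140.1875] [317.3125 148.1875]
141.0 311.0625 317.1875
142.0 310.8125 317.3125
143.0 310.9375 317.3125
144.0 311.3125 317.3125
145.0 311.5625 317.3125
146.0 311.8125 317.3125
147.0 312.1875 317.3125
148.0 312.6875 317.1875
[[ 536.00766868 -292.97099754  121.5       ]
 [ 549.11259121 -293.62218817  121.5       ]]
[320. 229.] [540.6 -78.4] [78.8  6.2] 85.94
[334. 222.] [504.4 -98.2] [43.1 31.7] 89.36
[339. 217.] [ 502.5 -101.5] [128.4  79. ] 85.94
[320. 232.] [542.6 -67.2] [56.2  3.7] 85.94
[334. 222.] [504.6 -98.8] [38.  27.8] 87.11
[340. 216.] [ 502.5 -101.6] [128.4  79. ] 85.94
```

Emit:
play_rows --increments "0 -0.002 -0.045 -0.035;0 -0.002 -0.045 0;0 -0.002 -0.045 0;0 -0.002 -0.04 0;0 -0.002 -0.03 0;0 0 0 0"

```text
clock: 13.25
position: [0.5348, -0.0919, 0.1425]
ee_rot: [-0.502, -0.491, 0.507, -0.499]
ft_force: [0.6, -0.0, -1.1]
grip_width: 0.295
```

```bash
python3 - <<'E'
from m import *
o,M=st()
t=np.array([533.5,-96.7,85]);print(M.T@(t-np.array(o['position'])*1000), np.degrees(np.arctan2(M[1,2],M[0,2])))
E
```

```text
t 13.25 p [534.8 -91.9 142.5] F [ 0.6 -0.  -1.1] w 0.295 j [ 0.47  0.26 -0.45  1.78  0.14  1.12 -1.61]
[[ 0.002  1.    -0.02 ]
 [-0.012 -0.019 -1.   ]
 [-1.     0.003  0.012]]
[57.57143275 -1.32080352  4.18150727] -91.11766702142079
```

Emit:
play_rows --increments "0.02 -0.0013 0.004 0;0.02 0 0 0;0.013 0 0 0;0 0 0 0"

```text
clock: 13.65
position: [0.5311, -0.0962, 0.0846]
ee_rot: [-0.501, -0.493, 0.508, -0.498]
ft_force: [-0.2, 0.3, -1.4]
grip_width: 0.296
```

```bash
python3 - <<'E'
from m import *
o,M=st()
t=np.array([533.5,-96.7,62]);print(M.T@(t-np.array(o['position'])*1000), np.degrees(np.arctan2(M[1,2],M[0,2])))
c=camera('side');cv2.imwrite('pics/side12f.png',c['img'])
b=c['img'][170:270,275:365]
cv2.imwrite('pics/side12.png',cv2.resize(b,None,fx=6,fy=6,interpolation=cv2.INTER_CUBIC))
E
```

```text
t 13.65 p [531.1 -96.2  84.6] F [-0.2  0.3 -1.4] w 0.296 j [ 0.46  0.33 -0.43  1.84  0.17  1.01 -1.63]
[[-0.003  1.    -0.017]
 [-0.011 -0.017 -1.   ]
 [-1.    -0.003  0.011]]
[22.60672075  2.51565413  0.16246111] -90.99121937189499
```

View pics/side12.png

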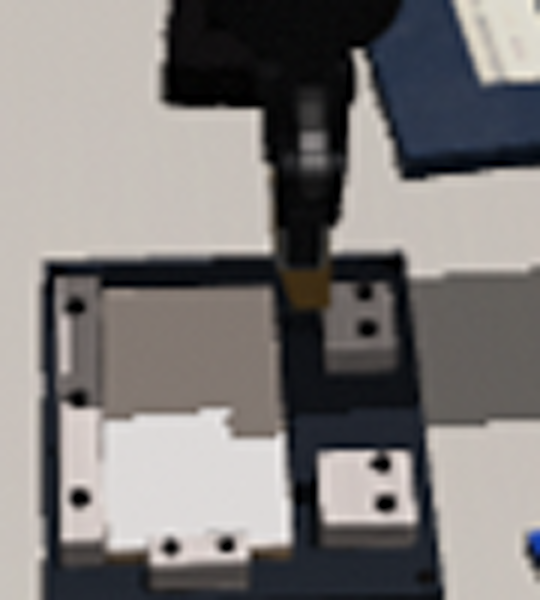

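```bash
cat > wedge.py <<'E'
from m import *
def wedge(c,box,z,up=35):
    r0,r1,c0,c1=box
    u=cv2.resize(c['img'][r0:r1,c0:c1],None,fx=8,fy=8,interpolation=cv2.INTER_CUBIC)
    h=cv2.cvtColor(u,cv2.COLOR_BGR2HSV)
    m=((h[...,1]>110)&(h[...,0]<40)&(u.max(2)>40)).astype(np.uint8)*255
    k=max(cv2.findContours(m,cv2.RETR_EXTERNAL,cv2.CHAIN_APPROX_NONE)[0],key=cv2.contourArea)
    p=(k.reshape(-1,2)+.5)/8-.5+[c0,r0]
    yb=p[:,1].max(); print(p.min(0),p.max(0))
    q=p[abs(p[:,1]-(yb-1))<.2]
    print(ray(c,[(q[:,0].max(),yb),(q[:,0].min(),yb)],z)*1000)
E
python3 - <<'E'
from wedge import *
c=camera('side')
wedge(c,(205,228,316,334),.0484)
E
```

```text
[321.4375 213.9375] [329.5625 220.8125]
[[519.16374751 -86.20622111  48.4       ]
 [534.86901899 -87.05961277  48.4       ]]
```

Emit:
play_rows --increments "0.006 0.002 0 0;0.006 0.0005 0 0;0 0.0005 0 0"

```text
clock: 14.05
position: [0.5369, -0.0971, 0.0756]
ee_rot: [-0.502, -0.492, 0.507, -0.499]
ft_force: [-0.1, 0.1, -1.5]
grip_width: 0.294
```

```bash
python3 - <<'E'
from wedge import *
o,M=st()
c=camera('side')
wedge(c,(205,232,316,334),o['position'][2]-.0362)
E
```

```text
t 14.05 p [536.9 -97.1  75.6] F [-0.1  0.1 -1.5] w 0.294 j [ 0.46  0.34 -0.43  1.84  0.18  0.99 -1.64]
[[ 0.003  1.    -0.018]
 [-0.013 -0.018 -1.   ]
 [-1.     0.003  0.013]]
[319.8125 216.5625] [327.1875 223.3125]
[[524.57174467 -86.71701088  39.3965128 ]
 [540.03264301 -87.56008473  39.3965128 ]]
```

Emit:
play_rows --increments "0.003 -0.0028 0 0;0 0 0 0"

```text
clock: 14.3
position: [0.5345, -0.0971, 0.0732]
ee_rot: [-0.502, -0.491, 0.507, -0.5]
ft_force: [-0.1, -0.1, -2.6]
grip_width: 0.293
```

Emit:
play_rows --increments "0.006 -0.0008 0 0;0.004 0 0 0;0.003 0 0 0"

```text
clock: 14.6
position: [0.5339, -0.0974, 0.0598]
ee_rot: [-0.503, -0.491, 0.506, -0.5]
ft_force: [-0.6, 1.4, -2.1]
grip_width: 0.291
```

Emit:
play_rows --increments "0.002 0 0 0;0 0 0 0"

```text
clock: 14.8
position: [0.5335, -0.0973, 0.0569]
ee_rot: [-0.502, -0.491, 0.507, -0.5]
ft_force: [-0.1, -0.0, -2.0]
grip_width: 0.293
```

```bash
python3 - <<'E'
from wedge import *
o,M=st()
c=camera('side')
b=c['img'][170:270,275:365]
cv2.imwrite('pics/side13.png',cv2.resize(b,None,fx=6,fy=6,interpolation=cv2.INTER_CUBIC))
E
```

```text
t 14.8 p [533.5 -97.3  56.9] F [-0.1 -0.  -2. ] w 0.293 j [ 0.46  0.36 -0.43  1.86  0.2   0.95 -1.65]
[[ 0.004  1.    -0.018]
 [-0.013 -0.018 -1.   ]
 [-1.     0.004  0.013]]
```

View pics/side13.png

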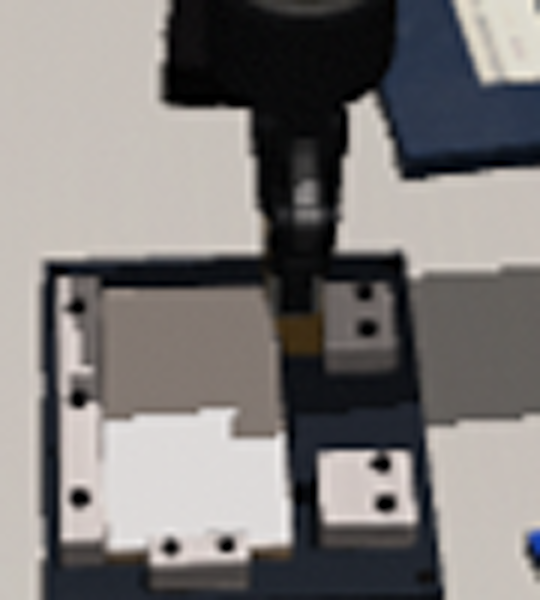

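The spacer's tip is in the gap between the tile and the wide jaw (crop (300,335)), touching nothing. I'll ease it back onto the jaw.

Emit:
play_rows --increments "0 -0.0012 0 0;0 0 0 0"

```text
clock: 15.05
position: [0.5327, -0.0972, 0.0573]
ee_rot: [-0.503, -0.491, 0.506, -0.5]
ft_force: [0.2, -0.6, -1.2]
grip_width: 0.294
```

Emit:
play_rows --increments "0 -0.001 0 0;0 0 0 0"

```text
clock: 15.25
position: [0.5325, -0.0972, 0.0578]
ee_rot: [-0.503, -0.49, 0.506, -0.501]
ft_force: [0.1, 0.1, -2.4]
grip_width: 0.293
```

Emit:
play_rows --increments "0 -0.001 0 0;0 0 0 0"

```text
clock: 15.45
position: [0.5324, -0.0972, 0.0582]
ee_rot: [-0.504, -0.49, 0.505, -0.501]
ft_force: [1.8, 0.1, -3.0]
grip_width: 0.291
```

Emit:
play_rows --increments "0 -0.0015 0 0;0 0 0 0"

```text
clock: 15.65
position: [0.5322, -0.0972, 0.0587]
ee_rot: [-0.504, -0.489, 0.504, -0.502]
ft_force: [1.8, 0.1, -2.7]
grip_width: 0.293
```

```bash
python3 - <<'E'
from wedge import *
o,M=st();print(o['torque'])
E
```

```text
t 15.65 p [532.2 -97.2  58.7] F [ 1.8  0.1 -2.7] w 0.293 j [ 0.46  0.35 -0.43  1.87  0.19  0.95 -1.65]
[[ 0.013  1.    -0.018]
 [-0.013 -0.017 -1.   ]
 [-1.     0.013  0.013]]
[ 0.01403653 -0.37541744  0.03068233]
```

Emit:
play_rows --increments "0.004 -0.0003 0 0;0.003 -0.0003 0 0;0 0 0 0"

```text
clock: 15.95
position: [0.5321, -0.0973, 0.0517]
ee_rot: [0.505, 0.489, -0.504, 0.502]
ft_force: [3.1, -1.4, -3.2]
grip_width: 0.293
```

Emit:
play_rows --increments "0.004 -0.0003 0 0;0.001 0 0 0"

```text
clock: 16.15
position: [0.5321, -0.0974, 0.0465]
ee_rot: [0.505, 0.489, -0.504, 0.503]
ft_force: [1.8, -0.5, -0.5]
grip_width: 0.293
```

```bash
python3 - <<'E'
from wedge import *
o,M=st();print(o['torque'])
E
```

```text
t 16.15 p [532.1 -97.4  46.5] F [ 1.8 -0.5 -0.5] w 0.293 j [ 0.46  0.37 -0.42  1.88  0.2   0.92 -1.65]
[[ 0.014  1.    -0.018]
 [-0.014 -0.017 -1.   ]
 [-1.     0.015  0.013]]
[-0.0563028  -0.63647755  0.02711441]
```

Emit:
play_rows --increments "0.002 -0.0002 0 0;0 0 0 0"

```text
clock: 16.35
position: [0.5321, -0.0974, 0.0441]
ee_rot: [0.505, 0.489, -0.504, 0.503]
ft_force: [3.2, -0.4, -3.8]
grip_width: 0.292
```

Emit:
play_rows --increments "0.002 -0.0002 0 0;0 0 0 0"

```text
clock: 16.55
position: [0.532, -0.0974, 0.0423]
ee_rot: [0.505, 0.489, -0.504, 0.503]
ft_force: [3.8, 0.3, -3.9]
grip_width: 0.29
```

Emit:
play_rows --increments "0.001 0 0 0;0 0 0 0"

```text
clock: 16.75
position: [0.532, -0.0974, 0.0419]
ee_rot: [0.504, 0.489, -0.504, 0.503]
ft_force: [1.9, 0.5, -4.0]
grip_width: 0.292
```

Emit:
play_rows --increments "0.002 0 0 0;0 0 0 0"

```text
clock: 16.95
position: [0.5319, -0.0974, 0.0411]
ee_rot: [-0.504, -0.489, 0.504, -0.503]
ft_force: [3.8, -0.3, -7.2]
grip_width: 0.299
```

Emit:
play_rows --increments "0.002 0 0 0;0 0 0 0"

```text
clock: 17.15
position: [0.5319, -0.0974, 0.0408]
ee_rot: [-0.504, -0.488, 0.504, -0.503]
ft_force: [3.2, 0.1, -8.1]
grip_width: 0.295
```

```bash
python3 - <<'E'
from wedge import *
o,M=st();print(o['torque'])
c=camera('side')
b=c['img'][170:270,275:365]
cv2.imwrite('pics/side14.png',cv2.resize(b,None,fx=6,fy=6,interpolation=cv2.INTER_CUBIC))
E
```

```text
t 17.15 p [531.9 -97.4  40.8] F [ 3.2  0.1 -8.1] w 0.295 j [ 0.45  0.38 -0.42  1.88  0.21  0.91 -1.66]
[[ 0.014  1.    -0.016]
 [-0.016 -0.016 -1.   ]
 [-1.     0.014  0.016]]
[-0.02116687 -1.04080834  0.26708327]
```

View pics/side14.png

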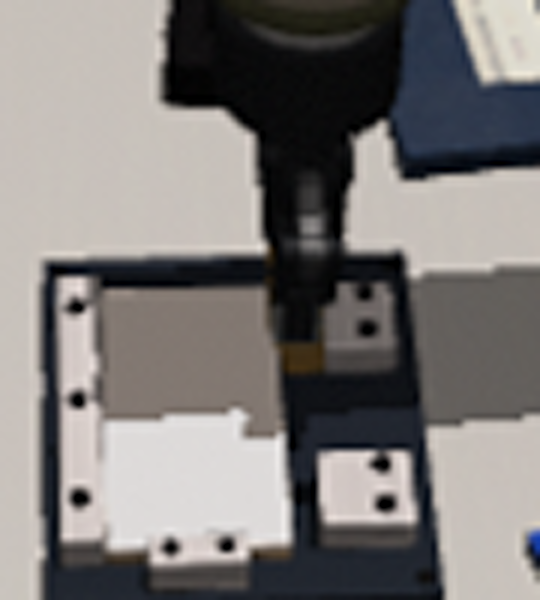

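Emit:
play_rows --increments "0.002 0 0 0"

```text
clock: 17.3
position: [0.5321, -0.0975, 0.0404]
ee_rot: [-0.503, -0.488, 0.505, -0.503]
ft_force: [-14.5, 1.9, 39.0]
grip_width: 0.296
```

Emit:
play_rows --increments "0.003 0 0 0"

```text
clock: 17.4
position: [0.5322, -0.0975, 0.0399]
ee_rot: [-0.503, -0.488, 0.505, -0.503]
ft_force: [-20.9, 3.2, 52.3]
grip_width: 0.292
```

Emit:
play_rows --increments "0.004 0 0 0"

```text
clock: 17.5
position: [0.5322, -0.0975, 0.0395]
ee_rot: [-0.502, -0.488, 0.506, -0.504]
ft_force: [-27.6, 4.4, 66.0]
grip_width: 0.295
```

Emit:
play_rows --increments "0.0005 0 0 0"

```text
clock: 17.6
position: [0.5318, -0.0974, 0.0398]
ee_rot: [-0.502, -0.488, 0.506, -0.504]
ft_force: [4.1, -0.5, -15.6]
grip_width: 0.293
```

```bash
python3 - <<'E'
from wedge import *
o,M=st();print(o['torque'])
E
```

```text
t 17.6 p [531.8 -97.4  39.8] F [  4.1  -0.5 -15.6] w 0.293 j [ 0.45  0.38 -0.42  1.88  0.22  0.91 -1.66]
[[ 0.012  1.    -0.016]
 [-0.02  -0.016 -1.   ]
 [-1.     0.012  0.02 ]]
[-0.00721664 -1.45615524  0.29742331]
```

The last push reached 66 N, and the wedge is now jammed harder than asked. I'll lift it slightly to release the jam and reseat it gently.

Emit:
play_rows --increments "-0.003 0 0 0"

```text
clock: 17.7
position: [0.531, -0.0973, 0.0409]
ee_rot: [-0.502, -0.488, 0.506, -0.503]
ft_force: [17.0, -2.3, -36.0]
grip_width: 0.29
```

Emit:
play_rows --increments "-0.003 0 0 0;0 0 0 0"

```text
clock: 17.9
position: [0.5311, -0.0974, 0.0412]
ee_rot: [-0.503, -0.488, 0.506, -0.503]
ft_force: [-1.9, 1.2, 19.2]
grip_width: 0.295
```

```bash
python3 - <<'E'
from wedge import *
o,M=st();print(o['torque'])
c=camera('side')
b=c['img'][190:270,275:350]
cv2.imwrite('pics/side15.png',cv2.resize(b,None,fx=7,fy=7,interpolation=cv2.INTER_CUBIC))
E
```

```text
t 17.9 p [531.1 -97.4  41.2] F [-1.9  1.2 19.2] w 0.295 j [ 0.45  0.38 -0.42  1.88  0.21  0.91 -1.66]
[[ 0.011  1.    -0.017]
 [-0.017 -0.017 -1.   ]
 [-1.     0.012  0.017]]
[ 0.23089339  0.72016533 -0.03856984]
```

View pics/side15.png

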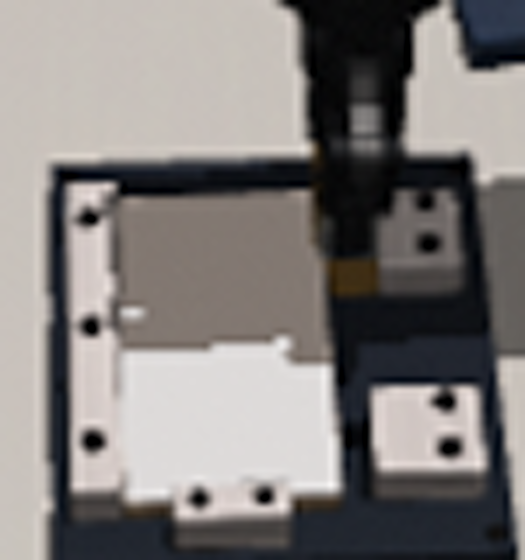

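Emit:
play_rows --increments "-0.004 0 0 0"

```text
clock: 18.05
position: [0.5307, -0.0974, 0.0435]
ee_rot: [-0.503, -0.489, 0.506, -0.502]
ft_force: [12.5, -1.6, -22.8]
grip_width: 0.293
```

Emit:
play_rows --increments "-0.004 0 0 0"

```text
clock: 18.15
position: [0.5307, -0.0975, 0.046]
ee_rot: [-0.503, -0.489, 0.506, -0.502]
ft_force: [9.9, -1.7, -15.1]
grip_width: 0.292
```

Emit:
play_rows --increments "0 0 0 0;0 0 0 0"

```text
clock: 18.35
position: [0.531, -0.0976, 0.0459]
ee_rot: [-0.504, -0.489, 0.506, -0.502]
ft_force: [0.1, 0.5, 4.1]
grip_width: 0.292
```

```bash
python3 - <<'E'
from wedge import *
o,M=st();print(o['torque'])
c=camera('side')
b=c['img'][190:270,275:350]
cv2.imwrite('pics/side16.png',cv2.resize(b,None,fx=7,fy=7,interpolation=cv2.INTER_CUBIC))
E
```

```text
t 18.35 p [531.  -97.6  45.9] F [0.1 0.5 4.1] w 0.292 j [ 0.45  0.37 -0.42  1.88  0.21  0.92 -1.66]
[[ 0.011  1.    -0.019]
 [-0.015 -0.019 -1.   ]
 [-1.     0.011  0.015]]
[ 0.07663728 -0.01235905  0.09824177]
```

View pics/side16.png

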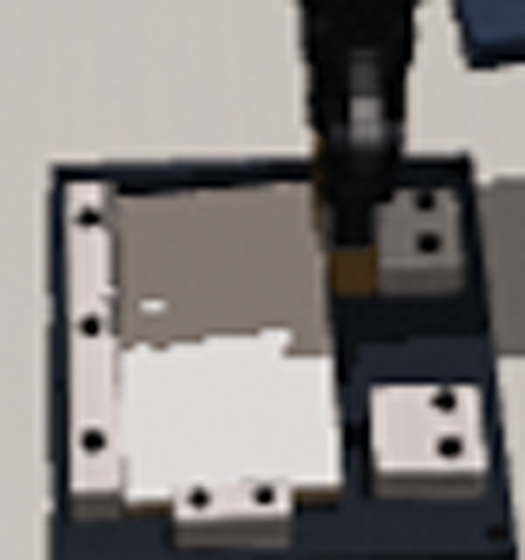

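Emit:
play_rows --increments "-0.004 0 0 0;-0.004 0 0 0;0 0 0 0"

```text
clock: 18.7
position: [0.5309, -0.0973, 0.053]
ee_rot: [-0.504, -0.489, 0.505, -0.502]
ft_force: [2.5, 0.1, -0.5]
grip_width: 0.289
```

```bash
python3 - <<'E'
from wedge import *
o,M=st();print(o['torque'])
c=camera('side')
b=c['img'][190:270,275:350]
cv2.imwrite('pics/side17.png',cv2.resize(b,None,fx=7,fy=7,interpolation=cv2.INTER_CUBIC))
E
```

```text
t 18.7 p [530.9 -97.3  53. ] F [ 2.5  0.1 -0.5] w 0.289 j [ 0.46  0.36 -0.43  1.88  0.2   0.93 -1.65]
[[ 0.011  1.    -0.019]
 [-0.014 -0.019 -1.   ]
 [-1.     0.012  0.014]]
[ 0.00531997 -0.57496875  0.0669154 ]
```

View pics/side17.png

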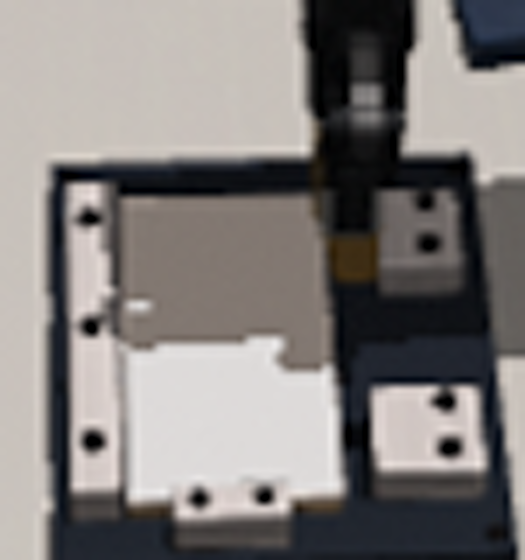

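Emit:
play_rows --increments "0.004 0 0 0;0.002 0 0 0;0.001 0 0 0"

```text
clock: 19.05
position: [0.531, -0.0975, 0.0454]
ee_rot: [-0.504, -0.489, 0.505, -0.502]
ft_force: [2.2, 0.3, 0.4]
grip_width: 0.289
```

Emit:
play_rows --increments "0.001 0 0 0"

```text
clock: 19.15
position: [0.5311, -0.0975, 0.0442]
ee_rot: [-0.504, -0.489, 0.505, -0.502]
ft_force: [1.5, -0.4, 1.7]
grip_width: 0.288
```

Emit:
play_rows --increments "0.001 0 0 0"

```text
clock: 19.25
position: [0.5311, -0.0976, 0.0433]
ee_rot: [-0.504, -0.489, 0.505, -0.502]
ft_force: [-0.4, -0.2, 5.8]
grip_width: 0.291
```

Emit:
play_rows --increments "0.001 0 0 0"

```text
clock: 19.35
position: [0.5311, -0.0976, 0.0426]
ee_rot: [-0.504, -0.489, 0.506, -0.502]
ft_force: [-2.2, 0.0, 10.7]
grip_width: 0.292
```

Emit:
play_rows --increments "0.001 0 0 0"

```text
clock: 19.45
position: [0.5311, -0.0976, 0.0423]
ee_rot: [-0.504, -0.489, 0.506, -0.502]
ft_force: [-3.3, 0.7, 13.3]
grip_width: 0.286
```

```bash
python3 - <<'E'
from wedge import *
o,M=st();print(o['torque'])
for i in range(2):
    c=camera('side');st()
b=c['img'][190:270,275:350]
cv2.imwrite('pics/side18.png',cv2.resize(b,None,fx=7,fy=7,interpolation=cv2.INTER_CUBIC))
E
```

```text
t 19.45 p [531.1 -97.6  42.3] F [-3.3  0.7 13.3] w 0.286 j [ 0.45  0.37 -0.42  1.88  0.21  0.91 -1.66]
[[ 0.011  1.    -0.019]
 [-0.015 -0.019 -1.   ]
 [-1.     0.011  0.015]]
[0.09948108 0.77387616 0.07465502]
t 19.5 p [531.1 -97.6  42.2] F [-2.  -0.   9.8] w 0.295 j [ 0.45  0.37 -0.42  1.88  0.21  0.91 -1.66]
[[ 0.011  1.    -0.019]
 [-0.015 -0.019 -1.   ]
 [-1.     0.011  0.015]]
t 19.55 p [531.1 -97.6  42.2] F [-2.   0.7  9. ] w 0.295 j [ 0.45  0.37 -0.42  1.88  0.21  0.91 -1.66]
[[ 0.011  1.    -0.019]
 [-0.015 -0.019 -1.   ]
 [-1.     0.011  0.015]]
```

View pics/side18.png

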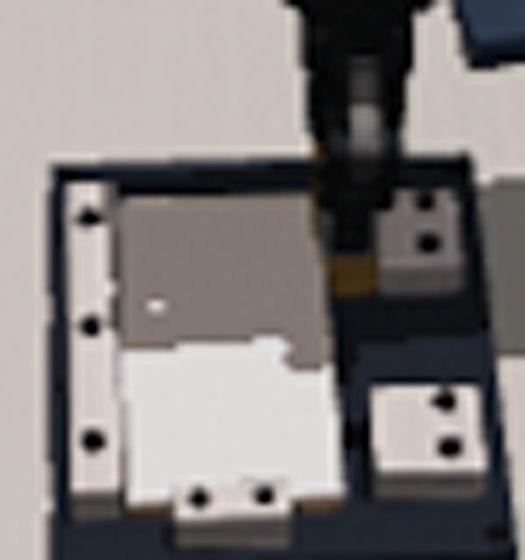

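```bash
python3 - <<'E'
from wedge import *
c=camera('side'); now=c['img']
old=cv2.resize(cv2.imread('pics/side8.png'),(90,85),interpolation=cv2.INTER_AREA)
h14=None
for r in (242,246,250,254,258):
    print(r,'old',old[r-195,286-275:298-275].max(1),old[r-195,318-275:328-275].max(1))
    print(r,'now',now[r,286:298].max(1),now[r,318:328].max(1))
for cc in (296,300,318,320):
    print(cc,'old',old[252-195:268-195,cc-275].max(1));print(cc,'now',now[252:268,cc].max(1))
E
```

```text
242 old [210 208 210 212 212 180 195 218 218 217 216 216] [216 216 220 221 141  42  41  45  45  46]
242 now [216 212 214 216 219 185 202 223 221 222 222 222] [123 123 122 189 135  16  18  34  46  48]
246 old [209 206 208 211 211 187 198 217 217 217 216 217] [216 217 219 221 149  52  41  43  41  64]
246 now [214 211 213 216 218 194 206 224 222 221 221 221] [221 221 222 227 173  70  43  46  44  59]
250 old [212 209 208 212 213 208 211 216 216 217 216 216] [217 216 218 220 183  90  28  28  24  27]
250 now [219 217 219 219 218 214 179 200 224 222 221 221] [221 221 221 222 230 147  20  27  28  14]
254 old [195 122 103 159 202 210 212 217 217 216 216 216] [216 216 216 220 222 140  36  33  24  23]
254 now [208 123 104 172 211 218 149 186 224 222 221 222] [220 221 221 223 229 153  40  40  27  16]
258 old [214 208 207 209 212 208 179 195 217 217 217 216] [217 217 217 221 223 146  48  42  31  19]
258 now [217 210 211 213 217 219 136 180 225 222 221 222] [222 222 222 223 227 173  71  43  31  18]
296 old [216 216 216 216 216 217 217 219 220 171  94  56  41  46  46  45]
296 now [221 221 221 221 221 222 221 222 225 189  98  56  43  47  45  47]
300 old [217 216 216 217 217 217 217 208 200 191 185 177 106  59  57  58]
300 now [222 220 222 221 221 221 223 211 204 199 193 191 111  60  61  64]
318 old [217 217 216 217 217 217 217 221 212 127  63  40  44  45  44  45]
318 now [221 221 220 221 221 220 222 225 209 118  74  47  47  47  47  46]
320 old [218 217 216 216 217 216 217 220 197 115  72  47  45  45  45  46]
320 now [221 221 221 221 221 221 222 226 194 110  80  50  47  46  47  47]
```

The +y end of the tile looks about 0.5 mm off the rail compared with the home picture, because lifting the wedge disturbed it. I'll press a little more and compare again.

Emit:
play_rows --increments "0.0013 0 0 0"

```text
clock: 19.7
position: [0.5311, -0.0976, 0.0419]
ee_rot: [-0.504, -0.489, 0.506, -0.502]
ft_force: [-4.6, 0.8, 17.2]
grip_width: 0.295
```

```bash
cat > edge.py <<'E'
from wedge import *
def edges(im,rows):
    out=[]
    for r in rows:
        g=im[r].max(1).astype(float)
        seg=g[288:298]; base=np.median(g[296:302]); gap=np.clip(base-g[291:295],0,None).sum()/180
        e=g[318:330]; R=318+np.clip((e-35)/(base-35),0,1).sum()
        out.append((r,round(gap,2),round(R,2)))
    print(out)
E
python3 - <<'E'
from edge import *
st();c=camera('side');cv2.imwrite('pics/s20.png',c['img'])
rows=(244,246,248,250,252,254,256,258)
edges(c['img'],rows)
old=np.full((480,640,3),0,np.uint8);old[195:280,275:365]=cv2.resize(cv2.imread('pics/side8.png'),(90,85),interpolation=cv2.INTER_AREA)
edges(old,rows)
edges(cv2.imread('pics/side12f.png'),rows)
E
```

```text
t 19.7 p [531.1 -97.6  41.9] F [-4.6  0.8 17.2] w 0.295 j [ 0.45  0.37 -0.42  1.88  0.21  0.91 -1.66]
[[ 0.011  1.    -0.019]
 [-0.016 -0.019 -1.   ]
 [-1.     0.011  0.015]]
[(244, np.float64(0.38), np.float64(322.81)), (246, np.float64(0.23), np.float64(324.94)), (248, np.float64(0.37), np.float64(325.29)), (250, np.float64(0.38), np.float64(325.41)), (252, np.float64(0.41), np.float64(325.4)), (254, np.float64(0.53), np.float64(325.16)), (256, np.float64(0.7), np.float64(324.98)), (258, np.float64(0.71), np.float64(324.22))]
[(244, np.float64(0.35), np.float64(322.86)), (246, np.float64(0.26), np.float64(324.67)), (248, np.float64(0.08), np.float64(324.83)), (250, np.float64(0.07), np.float64(324.87)), (252, np.float64(0.05), np.float64(324.95)), (254, np.float64(0.06), np.float64(325.03)), (256, np.float64(0.09), np.float64(324.75)), (258, np.float64(0.38), np.float64(323.95))]
[(244, np.float64(0.38), np.float64(322.87)), (246, np.float64(0.3), np.float64(324.73)), (248, np.float64(0.08), np.float64(324.87)), (250, np.float64(0.09), np.float64(324.96)), (252, np.float64(0.04), np.float64(325.03)), (254, np.float64(0.08), np.float64(325.12)), (256, np.float64(0.09), np.float64(324.87)), (258, np.float64(0.38), np.float64(323.97))]
```

```bash
python3 - <<'E'
from edge import *
rows=(244,246,248,250,252,254,256,258)
for n,r,w in (('side13',(170,270,275,365),6),('side14',(170,270,275,365),6),('side15',(190,270,275,350),7),('side16',(190,270,275,350),7),('side17',(190,270,275,350),7),('side18',(190,270,275,350),7)):
    old=np.zeros((480,640,3),np.uint8);a=cv2.imread(f'pics/{n}.png')
    old[r[0]:r[1],r[2]:r[3]]=cv2.resize(a,(r[3]-r[2],r[1]-r[0]),interpolation=cv2.INTER_AREA)
    print(n);edges(old,rows)
E
```

```text
side13
[(244, np.float64(0.35), np.float64(322.92)), (246, np.float64(0.27), np.float64(324.71)), (248, np.float64(0.08), np.float64(324.85)), (250, np.float64(0.08), np.float64(324.89)), (252, np.float64(0.04), np.float64(324.98)), (254, np.float64(0.07), np.float64(325.05)), (256, np.float64(0.09), np.float64(324.81)), (258, np.float64(0.38), np.float64(323.99))]
side14
[(244, np.float64(0.36), np.float64(322.83)), (246, np.float64(0.27), np.float64(324.72)), (248, np.float64(0.08), np.float64(324.88)), (250, np.float64(0.08), np.float64(324.9)), (252, np.float64(0.04), np.float64(324.98)), (254, np.float64(0.07), np.float64(325.05)), (256, np.float64(0.09), np.float64(324.8)), (258, np.float64(0.39), np.float64(323.98))]
side15
[(244, np.float64(0.37), np.float64(322.83)), (246, np.float64(0.27), np.float64(324.75)), (248, np.float64(0.08), np.float64(324.94)), (250, np.float64(0.08), np.float64(324.99)), (252, np.float64(0.04), np.float64(325.25)), (254, np.float64(0.07), np.float64(325.04)), (256, np.float64(0.09), np.float64(324.79)), (258, np.float64(0.39), np.float64(324.04))
[... 403 characters left out ...]
.float64(323.09)), (246, np.float64(0.58), np.float64(325.27)), (248, np.float64(0.49), np.float64(325.51)), (250, np.float64(0.62), np.float64(325.34)), (252, np.float64(0.64), np.float64(325.32)), (254, np.float64(0.73), np.float64(325.13)), (256, np.float64(0.75), np.float64(325.11)), (258, np.float64(0.75), np.float64(324.51))]
side18
[(244, np.float64(0.35), np.float64(322.88)), (246, np.float64(0.22), np.float64(324.94)), (248, np.float64(0.38), np.float64(325.28)), (250, np.float64(0.39), np.float64(325.34)), (252, np.float64(0.4), np.float64(325.32)), (254, np.float64(0.61), np.float64(325.11)), (256, np.float64(0.69), np.float64(325.06)), (258, np.float64(0.71), np.float64(324.26))]
```

The comparison confirms the tile was flat through the first insertion and came off when the wedge was lifted. I'll take the spacer out, push the tile flat again through the front opening, then reseat it gently.

Emit:
play_rows --increments "-0.002 0 0 0;-0.003 0 0 0;-0.004 0.0005 0 0;-0.006 0.001 0 0;-0.01 0.0005 0 0;-0.015 0 0 0;0 -0.009 -0.02 0;0 0 -0.03 0;0 0 0 0"

```text
clock: 20.65
position: [0.5215, -0.0458, 0.0829]
ee_rot: [-0.503, -0.49, 0.508, -0.5]
ft_force: [0.1, -0.1, -2.6]
grip_width: 0.293
```

```bash
python3 - <<'E'
from edge import *
o,M=st()
t=np.array([522,-42,54.5]);print(M.T@(t-np.array(o['position'])*1000), np.degrees(np.arctan2(M[1,2],M[0,2])))
c=camera('side');b=c['img'][170:270,275:365]
cv2.imwrite('pics/side21.png',cv2.resize(b,None,fx=6,fy=6,interpolation=cv2.INTER_CUBIC))
edges(c['img'],(216,220,224,228,232,236,240,248,252,256,258))
E
```

```text
t 20.65 p [521.5 -45.8  82.9] F [ 0.1 -0.1 -2.6] w 0.293 j [ 0.4   0.29 -0.47  1.89  0.17  0.99 -1.73]
[[ 0.005  1.    -0.021]
 [-0.015 -0.021 -1.   ]
 [-1.     0.005  0.015]]
[28.34058226  0.2550374  -4.27638309] -91.20588809560897
[(216, np.float64(0.06), np.float64(324.26)), (220, np.float64(0.45), np.float64(321.07)), (224, np.float64(0.53), np.float64(319.68)), (228, np.float64(0.37), np.float64(321.81)), (232, np.float64(0.4), np.float64(322.26)), (236, np.float64(0.44), np.float64(322.09)), (240, np.float64(0.13), np.float64(322.53)), (248, np.float64(0.02), np.float64(324.24)), (252, np.float64(0.09), np.float64(325.04)), (256, np.float64(0.24), np.float64(322.4)), (258, np.float64(0.42), np.float64(323.3))]
```

View pics/side21.png

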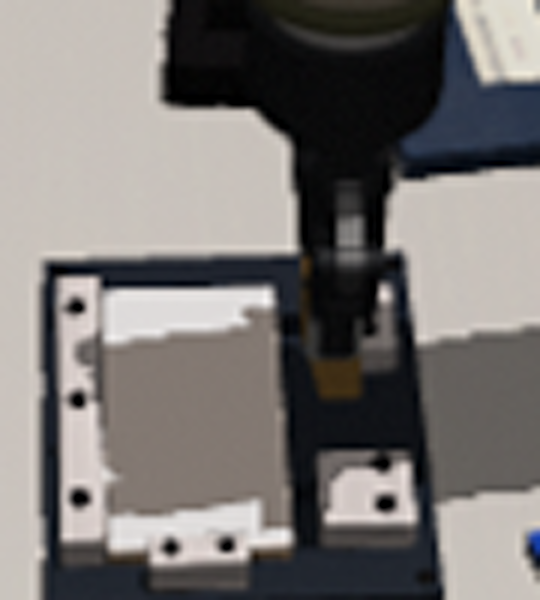

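Emit:
play_rows --increments "0.015 0 -0.004 0;0.008 0 0 0;0.003 0 0 0;0 0 0 0"

```text
clock: 21.1
position: [0.5203, -0.0469, 0.0539]
ee_rot: [-0.502, -0.489, 0.51, -0.498]
ft_force: [-0.2, 0.4, -2.8]
grip_width: 0.287
```

Emit:
play_rows --increments "0 0.004 0 0;0 0.003 0 0;0 0.001 0 0"

```text
clock: 21.4
position: [0.5289, -0.048, 0.0538]
ee_rot: [-0.503, -0.489, 0.511, -0.498]
ft_force: [0.2, -0.2, -1.9]
grip_width: 0.295
```

Emit:
play_rows --increments "0 0.002 0 0;0 0.001 0 0"

```text
clock: 21.6
position: [0.5326, -0.0482, 0.0542]
ee_rot: [-0.503, -0.488, 0.511, -0.498]
ft_force: [-0.1, 1.1, -1.6]
grip_width: 0.295
```

Emit:
play_rows --increments "0.0005 0.0015 0 0"

```text
clock: 21.7
position: [0.5344, -0.0483, 0.0538]
ee_rot: [-0.503, -0.488, 0.511, -0.498]
ft_force: [0.1, 0.0, -1.7]
grip_width: 0.288
```

Emit:
play_rows --increments "0.0005 0.0015 0 0"

```text
clock: 21.8
position: [0.535, -0.0483, 0.0532]
ee_rot: [-0.502, -0.489, 0.511, -0.498]
ft_force: [-8.6, 0.6, 3.4]
grip_width: 0.293
```

Emit:
play_rows --increments "0.0005 0.0015 0 0"

```text
clock: 21.9
position: [0.5349, -0.0483, 0.0523]
ee_rot: [-0.501, -0.49, 0.512, -0.497]
ft_force: [-9.6, 0.3, 4.9]
grip_width: 0.29
```

Contact came at about 535 mm and about 10 N, as predicted for a homed tile. I'll back off, lift, and look.

Emit:
play_rows --increments "0.0003 0.002 0 0;0 -0.004 0 0;-0.005 -0.005 0 0;-0.015 0 0 0;-0.015 0 0 0;0 0 0.02 0;0 0 0.025 0;0 0 0 0"

```text
clock: 22.7
position: [0.5264, -0.0928, 0.0947]
ee_rot: [-0.501, -0.49, 0.511, -0.498]
ft_force: [0.0, -1.0, -1.9]
grip_width: 0.293
```

```bash
python3 - <<'E'
from edge import *
o,M=st()
t=np.array([533.5,-97,73]);print(M.T@(t-np.array(o['position'])*1000), np.degrees(np.arctan2(M[1,2],M[0,2])))
c=camera('side');b=c['img'][170:270,275:365]
cv2.imwrite('pics/side22.png',cv2.resize(b,None,fx=6,fy=6,interpolation=cv2.INTER_CUBIC))
edges(c['img'],(244,246,248,250,252,254,256,258))
wedge(c,(205,232,316,334),o['position'][2]-.0362)
E
```

```text
t 22.7 p [526.4 -92.8  94.7] F [ 0.  -1.  -1.9] w 0.293 j [ 0.46  0.3  -0.44  1.85  0.17  1.03 -1.64]
[[-0.003  1.    -0.024]
 [-0.019 -0.024 -1.   ]
 [-1.    -0.002  0.019]]
[21.80325686  7.26496916  3.57742329] -91.38569149314712
[(244, np.float64(0.38), np.float64(322.46)), (246, np.float64(0.28), np.float64(324.68)), (248, np.float64(0.09), np.float64(324.89)), (250, np.float64(0.08), np.float64(324.96)), (252, np.float64(0.04), np.float64(325.03)), (254, np.float64(0.07), np.float64(325.11)), (256, np.float64(0.08), np.float64(324.86)), (258, np.float64(0.38), np.float64(323.97))]
[323.4375 212.3125] [331.3125 218.8125]
[[515.98224023 -82.73000526  58.54867167]
 [531.58111993 -83.57512825  58.54867167]]
```

View pics/side22.png

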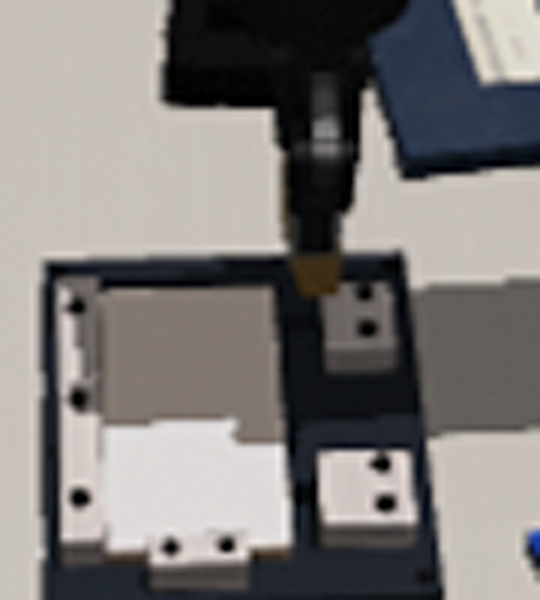

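Emit:
play_rows --increments "0.005 0.003 0.003 -0.007;0.005 0.002 0 0;0.002 0 0 0;0 0 0 0"

```text
clock: 23.15
position: [0.5327, -0.092, 0.0832]
ee_rot: [-0.499, -0.493, 0.508, -0.501]
ft_force: [0.1, -0.2, -1.8]
grip_width: 0.295
```

```bash
python3 - <<'E'
from edge import *
o,M=st()
t=np.array([533.5,-97,73]);print(M.T@(t-np.array(o['position'])*1000), np.degrees(np.arctan2(M[1,2],M[0,2])))
c=camera('side')
wedge(c,(205,232,316,334),o['position'][2]-.0362)
E
```

```text
t 23.15 p [532.7 -92.   83.2] F [ 0.1 -0.2 -1.8] w 0.295 j [ 0.45  0.33 -0.44  1.84  0.18  1.01 -1.64]
[[-0.001  1.    -0.012]
 [-0.017 -0.012 -1.   ]
 [-1.    -0.001  0.017]]
[10.31651066  0.83824373  4.85896417] -90.70920999068531
[320.5625 215.9375] [328.6875 222.6875]
[[522.07896183 -81.00470183  47.03173079]
 [537.4368887  -81.84133996  47.03173079]]
```

Emit:
play_rows --increments "0.003 -0.0005 0.005 0.003;0.004 0 0 0;0 0 0 0"

```text
clock: 23.5
position: [0.532, -0.0969, 0.0757]
ee_rot: [-0.499, -0.492, 0.508, -0.5]
ft_force: [0.2, 1.0, -1.3]
grip_width: 0.287
```

Emit:
play_rows --increments "0.005 0 0 0;0.004 0 0 0;0 0 0 0"

```text
clock: 23.8
position: [0.5318, -0.0971, 0.0657]
ee_rot: [-0.499, -0.492, 0.508, -0.5]
ft_force: [-0.5, -0.8, -1.7]
grip_width: 0.291
```

```bash
python3 - <<'E'
from edge import *
o,M=st()
c=camera('side');b=c['img'][190:270,275:350]
wedge(c,(205,236,316,334),o['position'][2]-.0362)
cv2.imwrite('pics/side23.png',cv2.resize(b,None,fx=7,fy=7,interpolation=cv2.INTER_CUBIC))
E
```

```text
t 23.8 p [531.8 -97.1  65.7] F [-0.5 -0.8 -1.7] w 0.291 j [ 0.46  0.35 -0.43  1.85  0.19  0.98 -1.65]
[[-0.001  1.    -0.015]
 [-0.017 -0.015 -1.   ]
 [-1.    -0.001  0.017]]
[320.9375 219.4375] [328.3125 226.1875]
[[520.86016481 -86.15372685  29.54016907]
 [535.76440824 -86.96912784  29.54016907]]
```

View pics/side23.png

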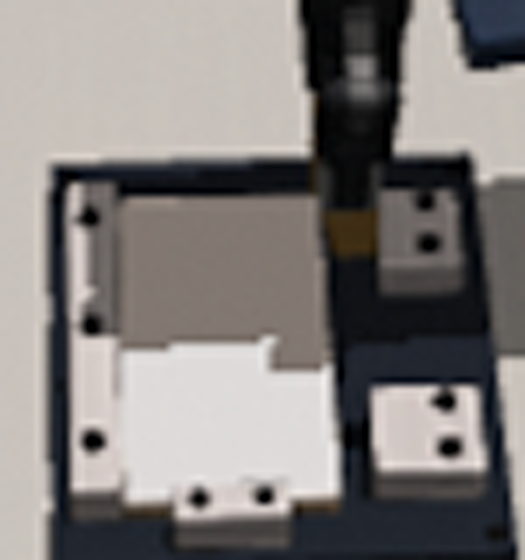

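Emit:
play_rows --increments "0.005 0 0 0;0.003 0 0 0;0.001 0 0 0"

```text
clock: 24.15
position: [0.5322, -0.0972, 0.0565]
ee_rot: [-0.499, -0.492, 0.508, -0.5]
ft_force: [-0.5, 0.5, -1.6]
grip_width: 0.29
```

Emit:
play_rows --increments "0.001 -0.001 0 0;0.0005 -0.001 0 0"

```text
clock: 24.35
position: [0.531, -0.0972, 0.0552]
ee_rot: [-0.5, -0.492, 0.508, -0.501]
ft_force: [5.5, 1.4, -0.8]
grip_width: 0.293
```

Emit:
play_rows --increments "0.0005 -0.001 0 0;0.0005 -0.001 0 0"

```text
clock: 24.55
position: [0.5309, -0.0972, 0.0553]
ee_rot: [-0.501, -0.49, 0.506, -0.502]
ft_force: [4.6, -0.1, -2.3]
grip_width: 0.292
```

Emit:
play_rows --increments "0.001 -0.001 0 0;0.001 -0.0008 0 0"

```text
clock: 24.75
position: [0.5308, -0.0972, 0.0545]
ee_rot: [-0.502, -0.489, 0.505, -0.503]
ft_force: [4.9, 0.5, 1.3]
grip_width: 0.288
```

```bash
python3 - <<'E'
from edge import *
o,M=st();print(o['torque'])
E
```

```text
t 24.75 p [530.8 -97.2  54.5] F [4.9 0.5 1.3] w 0.288 j [ 0.46  0.36 -0.43  1.87  0.2   0.94 -1.65]
[[ 0.01   1.    -0.015]
 [-0.018 -0.014 -1.   ]
 [-1.     0.01   0.017]]
[-0.03097694 -1.17772871  0.00323842]
```

Emit:
play_rows --increments "0.003 -0.0003 0 0;0.003 -0.0003 0 0;0.001 0 0 0"

```text
clock: 25.05
position: [0.531, -0.0974, 0.0475]
ee_rot: [-0.502, -0.489, 0.505, -0.504]
ft_force: [4.6, -0.1, -0.4]
grip_width: 0.29
```

Emit:
play_rows --increments "0.001 -0.0003 0 0;0.001 0 0 0"

```text
clock: 25.25
position: [0.531, -0.0974, 0.0453]
ee_rot: [-0.502, -0.489, 0.505, -0.504]
ft_force: [4.3, -0.5, 0.1]
grip_width: 0.289
```

Emit:
play_rows --increments "0.001 -0.0002 0 0"

```text
clock: 25.35
position: [0.531, -0.0974, 0.0443]
ee_rot: [-0.502, -0.489, 0.505, -0.504]
ft_force: [5.1, 0.4, 1.6]
grip_width: 0.294
```

Emit:
play_rows --increments "0.001 0 0 0"

```text
clock: 25.45
position: [0.531, -0.0974, 0.0432]
ee_rot: [-0.502, -0.489, 0.505, -0.504]
ft_force: [2.6, 0.6, 2.6]
grip_width: 0.292
```

Emit:
play_rows --increments "0.001 0 0 0"

```text
clock: 25.55
position: [0.531, -0.0975, 0.0424]
ee_rot: [-0.502, -0.489, 0.505, -0.504]
ft_force: [2.3, 0.2, 8.6]
grip_width: 0.292
```

Emit:
play_rows --increments "0.001 0 0 0"

```text
clock: 25.65
position: [0.5311, -0.0975, 0.0419]
ee_rot: [-0.502, -0.489, 0.505, -0.504]
ft_force: [-1.2, 0.9, 14.0]
grip_width: 0.288
```

Emit:
play_rows --increments "0.001 0 0 0"

```text
clock: 25.75
position: [0.5311, -0.0975, 0.0417]
ee_rot: [-0.502, -0.489, 0.505, -0.504]
ft_force: [-2.1, 1.5, 16.2]
grip_width: 0.293
```

```bash
python3 - <<'E'
from edge import *
o,M=st()
c=camera('side');t=camera('top')
b=c['img'][190:270,275:350]
cv2.imwrite('pics/side24.png',cv2.resize(b,None,fx=7,fy=7,interpolation=cv2.INTER_CUBIC))
cv2.imwrite('pics/top24.png',t['img']);cv2.imwrite('pics/side24f.png',c['img'])
edges(c['img'],(244,246,248,250,252,254,256,258))
st()
E
```

```text
t 25.75 p [531.1 -97.5  41.7] F [-2.1  1.5 16.2] w 0.293 j [ 0.45  0.37 -0.42  1.88  0.21  0.91 -1.66]
[[ 0.012  1.    -0.015]
 [-0.019 -0.014 -1.   ]
 [-1.     0.013  0.019]]
[(244, np.float64(0.38), np.float64(322.76)), (246, np.float64(0.28), np.float64(324.73)), (248, np.float64(0.08), np.float64(324.87)), (250, np.float64(0.08), np.float64(324.95)), (252, np.float64(0.04), np.float64(325.03)), (254, np.float64(0.08), np.float64(325.11)), (256, np.float64(0.08), np.float64(324.86)), (258, np.float64(0.38), np.float64(323.97))]
t 25.85 p [531.1 -97.5  41.8] F [-1.4 -0.2 12.9] w 0.288 j [ 0.45  0.37 -0.42  1.88  0.21  0.91 -1.66]
[[ 0.012  1.    -0.015]
 [-0.019 -0.014 -1.   ]
 [-1.     0.013  0.019]]
```

View pics/side24.png

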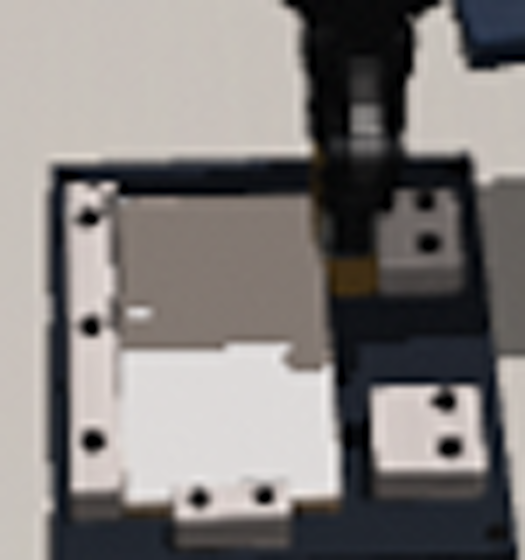

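View pics/top24.png

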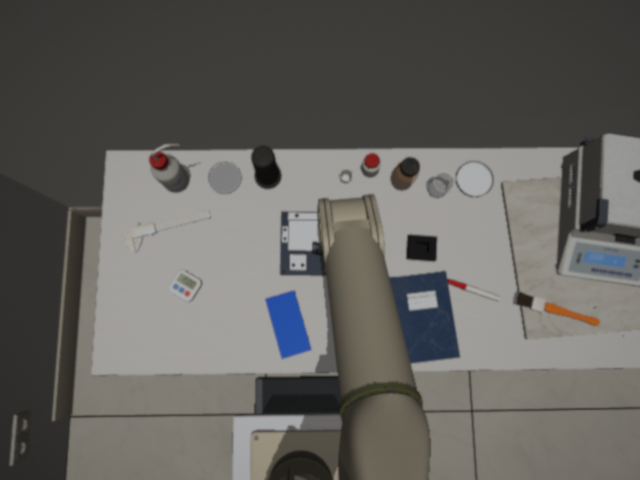

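The tile's edges match the home reference. The settled push is about 13 N, and the bystanders are where they started. Handing in.

```bash
python3 - <<'E'
from edge import *
print(workorder.hand_in()); st()
E
```

```text
the job is handed in; nothing more can be done
None
the job is handed in; nothing more can be done
```

The job is handed in. The tile is home against the side stop and the back rail, and the spacer is jammed in the wide gap (the −y jaw) and still gripped. The clock read about 26 s.

**What I did:** I slid the tile onto the side stop (contact at 18 N), then flat onto the rail. Only then did I lift the spacer from its block, set its back on the wide jaw with the slope towards the tile, and press it down.

**Last checks:**
- **Push:** it settled at about 13 N.
- **Height:** the tool was at 41.8 mm, against 42.2 mm expected for the jam.
- **Tile:** its edges in the side view matched the home picture to within a few hundredths of a pixel.
- **Post, timer and crucible:** in the last top picture they look unmoved.

**What went wrong on the way:**
- **First y-push:** the fingertips rode up over the tile, so I redid it.
- **First rail push:** forces reached about 26 N sideways and 28 N upward before I backed off and pushed lower.
- **First wedging:** this reached 66 N at the wrist, more than the 10 to 15 N asked for. Freeing the spacer lifted the tile and left its +y end about 1 mm off the rail, and pressing down again did not close that.
- **Repair:** I took the spacer out, used it through the front opening to push the tile flat at about 10 N, checked it, and reseated the wedge gently. The tile was therefore squared up a second time with the spacer already out of its block.

**Not confirmed:** the arm hid the −y end of the tile at the end, so I checked its seat from the visible edges and the forces only. The spacer's back on the jaw was judged from contact force (about 5 N), not seen directly.

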